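Lock a T-foot stop post in a slotted plate and snug the brick to its fence

ROBOT

A 6-joint arm with a two-finger parallel gripper is mounted at the origin on a cart in front of the work surface, level with it; the furniture and walls round the work are solid. World frame = base frame: x ahead of the robot, y to its left, z up, the work surface at z = 0. Lengths are in mm, angles in rad, forces in N, time in s.
With the tool pointing down it reaches from about 325 to 875 mm from the base axis. Payload 4.4 kg.
Tool frame: the origin (TCP) lies on the centre line of the jaws, within the pads' length; the fingertips stand ahead of it and the grasp point (between the pads) lies 6 mm ahead of it (ctrl.tcp_to_tips is the z of the fingertips in the tool frame, in mm); z points along the fingers, y is the line along which they close (so a half turn about z gives the same grasp; the last joint's range is limited). The gripper opens to 85 mm and grips with 20 to 120 N. Pads are 22 mm wide; open, the fingers measure 114 mm over their backs; the gripper's body (76 mm by 85 mm) begins 54 mm behind the grasp point. The pads swing forward as they close: fully open they stand 13 mm farther back than shut.
Start: joints at [1.192, 0.207, 1.542, -0, 1.393, -0.15], TCP at [129.865, 560.145, 256.282] pointing down, gripper open.
Joint ranges: [-2.73, 2.73], [-0.86, 2.22], [0.23, 2.46], [-1.11, 4.25], [0.08, 2.63], [-2.82, 2.82]. Speed limits (rad/s): [2.79, 2.79, 3.14, 3.14, 3.14, 3.14].

INTERFACE

Orientations are given as a 3x3 rotation matrix whose columns are the frame's x, y, z axes.
In Python, from plant import ctrl, sensors, optics gives the robot as it stands. Calls block until the motion is done:
- ctrl.move_ptp(position, orientation): joint-space move of the TCP to a pose.
- ctrl.move_l(position, rot=None, vel=150, threshold=None): straight line of the TCP; rot=None keeps the orientation; vel is the mean speed in mm/s. With threshold (N) it stops when the force on the tool has changed by that much, and returns True; else False.
- ctrl.set_joints(angles): joint-space move.
- ctrl.gripper_to(opening, force=None): finger opening in mm; force is the grip in N (None keeps the last); returns when the fingers have stopped.
- ctrl.hold(seconds).
- ctrl.solve_ik(position, orientation): joint angles nearest the present ones, or None.
- sensors.read_state(): the state.
- optics.grab_frame(name): name is "side" or "top" or "wrist"; returns (picture, depth): 400x640x3 uint8, red, green, blue; 400x640 float32, mm along the optical axis (not along the pixel's ray), 0 where there is no reading.
- optics.camera_params(name): a dict with "mtx" (3x3 intrinsics, pixels), "R" (3x3) and "t" (3): a world point X has camera coordinates R X + t; the wrist camera has in their place "T_tool_cam" (4x4, takes a point from camera to tool coordinates, whose origin is the TCP and whose axes are the flange's). Camera axes: x right, y down, z forward; pixel columns grow to the right and rows downward; lengths in mm; the calibration is good to about 2 mm. A picture is of the moment at which its call begins: read the wrist's pose just before it. camera_params takes no time and is no camera call.
A pose or a line that the arm cannot do raises ctrl.MotionError and nothing moves.
- ctrl.finish_job(): hands the job in; it is judged then, once.
The state is a dict: "t": time; "q": joint angles; "qvel": joint speeds; "tau": joint torques, N m; "eef_pos": TCP position; "eef_rot": TCP orientation; "force": force on the tool from outside, world axes, zero at the start; "wrist_torque": the same for the moment, N m; "grip_width": finger opening in mm; "grasp_force": force on a finger pad.
Only numpy, scipy, OpenCV 4.12 (cv2) and the standard library are available. Lean on these libraries where they do the work, as an engineer would, in place of code of your own. Each camera call takes 0.05 s, during which the arm holds its last target. There are 200 camera calls.

TASK

Take the steel stop post out of its wooden stand, drop its foot into the slot of the aluminium clamping plate between the brick and the plate's open end until its shoulder sits down on the plate, and turn the post clockwise (seen from above) a quarter turn to its stop so that the foot locks under the lips. Then slide the locked post along the slot until it presses the soldering brick firmly and squarely against the fence for a moment, and let go, leaving the post upright, still locked and up against the brick. Use only light hand force throughout (under 25 N on plate, brick and fence) and leave the other things on the bench alone.

Things in the scene. Friction and masses are not known exactly. Their poses are not given: they have to be found in the camera images.
- plate: Aluminium clamping plate, 110 (x) x 210 (y) x 26 mm high, fixed; origin at the centre of its underside, z up. A T-slot runs along y at x = 0: mouth 14.4 mm wide, 2 mm chamfers on top, lips 6 mm thick (z 20 to 26), below them a channel 29 mm wide down to z = 4. A steel cap (28 mm high) closes the +y end (inner face at y = 105 mm), the fence the -y end.
- fence: Dark steel fence across the -y end of the plate, fixed to it, 110 x 11 x 46 mm high (20 mm above the plate's top); its origin and axes are those of plate, its face towards the brick is at plate y = -95 mm.
- slot_mid (a point): Point on the slot's centre line level with the plate's top, at plate (0, 25, 26) mm, in the open stretch of the slot; axes as the plate's: y along the slot, away from the fence.
- fence_face (a point): Middle of the fence's face, at plate (0, -95, 39) mm, axes as the plate's.
- stand: Fixed wooden stand 70 x 80 x 24 mm, origin at the centre of its underside; its oblong socket (16 mm in x, 32 mm in y) holds the post upright, the drum resting on the stand's top (the foot's underside then at z = 7.5 mm). Beware of the grinder motor hanging left of the robot, at about x 0.11 to 0.25, y 0.10 to 0.25 m, from 0.63 m above the bench: keep the elbow clear of it.
- post: Steel stop post, loose, about 0.15 kg, 85 mm tall, origin at the centre of the foot's underside, z up. From below: T-foot 12 (x) x 28 (y) x 8 mm; neck 11 mm thick, z = 8 to 16.5; drum 28 mm diameter, z = 16.5 to 51, its underside is the shoulder; round knob 18 mm diameter, z = 51 to 85; a pointer bar 8 mm wide (z = 44 to 51) sticks out from the drum to 32 mm from the axis at +y, in line with the foot.
- post_grip (a point): Centre of the round knob (post z = 68 mm), axes as the post's.
- post_foot (a point): Centre of the T-foot (post z = 4 mm), axes as the post's. The foot enters with post y along the slot, either way round. Two corners (+x+y, -x-y) are rounded: below the lips it turns only clockwise seen from above, to a stop at about 95 degrees. With the shoulder on the plate the foot's top is 2.5 mm below the lips.
- post_drum (a point): Point on the post's axis in its drum (post z = 29 mm), level with the brick's middle when locked.
- brick: Pale scorched soldering brick, loose on the plate across the slot, 62 (its x) x 105 (its y) x 26 mm high, about 0.28 kg (varies); origin at the centre of its underside; its x axis points along the slot. It starts 6 to 20 mm away from the fence, slightly askew.
- brick_mid (a point): Centre of the brick.
- tin_mid (a point): Bystander: round polish tin, 63 mm diameter, 26 mm high; its centre.
- snips_mid (a point): Bystander: end cutters with pink grips, 48 x 125 x 12 mm, lying flat; their centre.
- punch_mid (a point): Bystander: steel doming punch, 13 x 72 x 13 mm, lying; its centre.

How it is judged:
By the outcome, as a careful person would: the job done as asked, in the order asked, and still so for the second after the job is handed in, with the robot touching nothing.
It also fails if it takes over 72 s, if anything falls off the work surface, if the arm or the gripper's body presses on something with over 40 N, if the wrist force passes 120 N, or if a joint passes its speed limit or range.

## Working session

There is one attempt and no reset: what is moved stays moved. The work goes in short steps, each a Python script; the robot and the scene stay as the last script left them, time stands still between calls to the robot, and variables do not carry over. Pictures are saved under pics/ and viewed, at most 13 in all, crops included, and the job is handed in when it is done.

```bash
ls; mkdir -p pics; python3 - <<'E'
from plant import ctrl,sensors,optics
import cv2,numpy as np
s=sensors.read_state();print(s['t'],s['eef_pos'],s['eef_rot'],ctrl.tcp_to_tips)
for n in('top','side'):
    im,d=optics.grab_frame(n);np.savez(f'pics/{n}0.npz',im=im,d=d)
    cv2.imwrite(f'pics/{n}0.png',im[:,:,::-1]); p=optics.camera_params(n);print(n,p['mtx'],p['R'],p['t'],(-p['R'].T@p['t']), (d>0).mean())
print(optics.camera_params('wrist'))
E
```

```text
pics
0.0 [129.59467295 559.48342573 255.09265502] [[-9.74176577e-01  2.25785869e-01 -8.59194481e-04]
 [ 2.25787229e-01  9.74174270e-01 -2.14914165e-03]
 [ 3.51759343e-04 -2.28763860e-03 -9.99997321e-01]] 25.0
top [[470.11886187   0.         321.09571584]
 [  0.         470.11886187 199.78334332]
 [  0.           0.           1.        ]] [[-7.72211412e-02 -9.97013530e-01  9.57056934e-04]
 [-9.73729907e-01  7.52114547e-02 -2.14926279e-01]
 [ 2.14212426e-01 -1.75287675e-02 -9.76629806e-01]] [132.07017454 621.93777946 918.58285146] [ 419.0261643   101.00053105 1030.65976631] 0.9959921875
side [[510.03547697   0.         318.40417054]
 [  0.         510.03547697 207.11610263]
 [  0.           0.           1.        ]] [[ 0.99981375 -0.01874653 -0.00458591]
 [-0.01545075 -0.63512438 -0.77225533]
 [ 0.01156448  0.77218235 -0.63529574]] [-622.37771684  118.80121889  835.68565773] [ 614.43309911 -581.51558524  619.7982425 ] 0.99595703125
{'mtx': array([[283.60100466,   0.        , 315.84715298],
       [  0.        , 283.60100466, 199.17770936],
       [  0.        ,   0.        ,   1.        ]]), 'T_tool_cam': array([[ 4.91042902e-04, -9.66225966e-01, -2.57695830e-01,
         6.46303129e+01],
       [ 9.99997351e-01,  1.05394957e-03, -2.04625678e-03,
        -2.58504310e-01],
       [ 2.24874484e-03, -2.57694142e-01,  9.66223924e-01,
        -1.18602679e+02],
       [ 0.00000000e+00,  0.00000000e+00,  0.00000000e+00,
         1.00000000e+00]])}
```

View pics/top0.png

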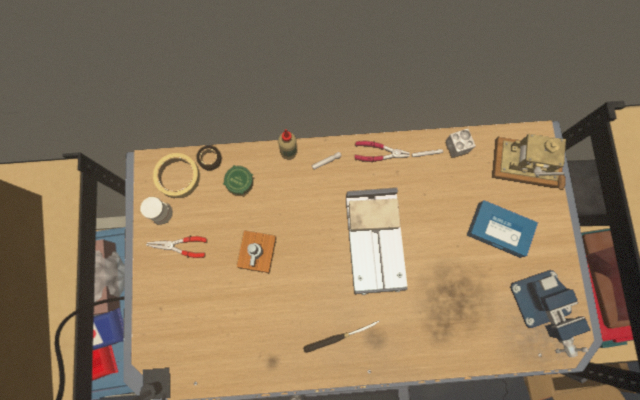

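View pics/side0.png

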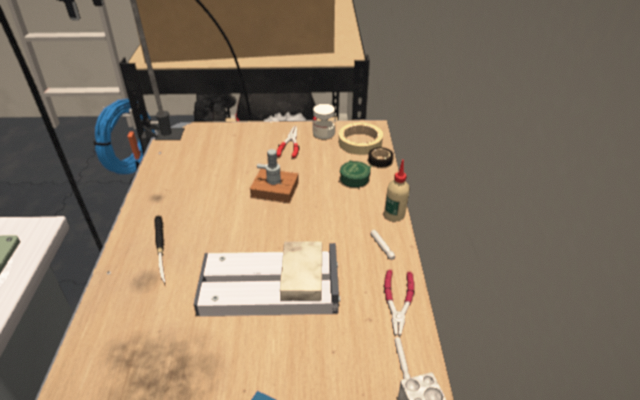

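The top view shows the plate centred near (376,240) with its fence at the far end (372,193), the brick at (374,212), and the stand and post at (256,252). The side view confirms the layout: post at (272,165), fence at (333,278).

```bash
cat > h.py <<'E'
import numpy as np,cv2
from plant import ctrl,sensors,optics
def cam(name,s=None):
    p=optics.camera_params(name)
    if name!='wrist': return p['mtx'],p['R'].T,-p['R'].T@p['t']
    T=p['T_tool_cam'];R=np.array(s['eef_rot'])
    return p['mtx'],R@T[:3,:3],R@T[:3,3]+s['eef_pos']
def ray(c,uv,z):
    K,R,o=c;uv=np.atleast_2d(uv).astype(float)
    d=np.c_[uv,np.ones(len(uv))]@np.linalg.inv(K).T@R.T
    return o+d*((z-o[2])/d[:,2])[:,None]
def cloud(c,d):
    K,R,o=c;v,u=np.mgrid[:d.shape[0],:d.shape[1]]
    P=np.stack([(u-K[0,2])/K[0,0]*d,(v-K[1,2])/K[1,1]*d,d],-1)
    return P@R.T+o
def proj(c,X):
    K,R,o=c;p=(np.atleast_2d(X)-o)@R@K.T;return p[:,:2]/p[:,2:]
def big(m,roi=None):
    m=m.astype(np.uint8)
    if roi: k=np.zeros_like(m);x0,y0,x1,y1=roi;k[y0:y1,x0:x1]=1;m=m*k
    cs,_=cv2.findContours(m,cv2.RETR_EXTERNAL,cv2.CHAIN_APPROX_NONE)
    return max(cs,key=cv2.contourArea)
def rect(c,cnt,z):
    P=ray(c,cnt[:,0,:],z)[:,:2].astype(np.float32);return cv2.minAreaRect(P)
def down(a):  # tool y axis at world angle a
    y=np.array([np.cos(a),np.sin(a),0]);z=np.array([0,0,-1.]);return np.c_[np.cross(y,z),y,z]
E
python3 - <<'E'
from h import *
for n,rs in(('top',((335,180,415,300),(232,225,280,280))),('side',((190,235,345,320),(245,145,305,205)))):
    f=np.load(f'pics/{n}0.npz');im,d=f['im'],f['d'];c=cam(n);C=cloud(c,d);z=C[...,2]
    hsv=cv2.cvtColor(im,cv2.COLOR_RGB2HSV)
    def r(m,roi,zz):
        cnt=big(m,roi);print(rect(c,cnt,zz),cv2.contourArea(cnt))
    print(n,'table z',np.median(z[300:320,290:300]) if n=='top' else '')
    for k,(a,b) in {'plate':(20,34),'brick':(44,58)}.items():
        m=(z>a)&(z<b);k2=np.zeros_like(m);x0,y0,x1,y1=rs[0];k2[y0:y1,x0:x1]=1;m&=k2>0
        P=C[m][:,:2].astype(np.float32);print(k,m.sum(),np.median(z[m]),cv2.minAreaRect(P))
    x0,y0,x1,y1=rs[1];k2=np.zeros(z.shape,bool);k2[y0:y1,x0:x1]=1
    for k,(a,b) in {'stand':(20,28),'pointer':(50,64),'knob':(84,99)}.items():
        m=(z>a)&(z<b)&k2
        if m.sum()>3:P=C[m];print(k,m.sum(),np.median(P,0),cv2.minAreaRect(P[:,:2].astype(np.float32)))
E
```

```text
top table z 0.32968043169330485
plate 3069 26.156495480903686 ((540.3621215820312, -28.192394256591797), (110.70892333984375, 217.89276123046875), 89.97994995117188)
brick 1649 51.60772494591697 ((608.1983032226562, -26.933151245117188), (108.98065185546875, 87.07779693603516), 88.88866424560547)
stand 981 [539.10384646 227.34514656  24.38937133] ((539.7172241210938, 230.10812377929688), (70.2144546508789, 80.13581085205078), 75.62631225585938)
pointer 102 [528.55400092 230.6796009   58.50338015] ((530.3877563476562, 232.900146484375), (24.02558135986328, 43.661224365234375), 57.10723114013672)
knob 68 [537.91474076 229.18333128  92.65198058] ((538.3902587890625, 228.74337768554688), (16.698596954345703, 16.71718978881836), 40.361446380615234)
side table z 
plate 4835 25.240368494377094 ((542.1163330078125, -30.063365936279297), (114.25367736816406, 216.5648956298828), 89.97669219970703)
brick 2399 50.8895521078224 ((608.3612060546875, -29.411117553710938), (111.18282318115234, 86.61018371582031), 88.6240463256836)
stand 708 [544.24159426 217.09135164  22.91113766] ((539.0365600585938, 227.21160888671875), (73.42890930175781, 81.7562484741211), 76.47952270507812)
pointer 150 [534.28021123 222.18246188  56.62491573] ((530.1149291992188, 225.3676300048828), (25.334033966064453, 45.334537506103516), 87.85065460205078)
knob 69 [538.31263607 222.85925004  90.16947296] ((538.7713012695312, 226.5836944580078), (18.615367889404297, 17.75674819946289), 86.73733520507812)
```

```bash
python3 - <<'E'
from h import *
from scipy.optimize import least_squares
from scipy.spatial.transform import Rotation as Ro
D=[]
for r in(400,550,700):
  for z in(150,350):
    for t in(0,.3,-.3):
      a=1.19;pr=np.array([np.cos(a),np.sin(a),0]);
      R=Ro.from_rotvec(t*np.array([-pr[1],pr[0],0])).as_matrix()@down(a+np.pi/2)
      q=ctrl.solve_ik([r*pr[0],r*pr[1],z],R)
      if q is not None:D.append((r,z,*q))
D=np.array(D);print(len(D));r,z,q1,q2,q3,q4,q5,q6=D.T
def f(p,full=0):
  d,L1,L2,o2,o3,T,e,o=p;a=q2+o2;b=q2+q3+o3;g=q2+q3+q5
  R=o+L1*np.sin(a)+L2*np.sin(b)+T*np.sin(g)+e*np.cos(g);Z=d+L1*np.cos(a)+L2*np.cos(b)+T*np.cos(g)-e*np.sin(g)
  return np.r_[R-r,Z-z]
s=least_squares(f,[150,400,400,0,0,250,0,0]);print(s.x.round(3),s.cost);print(D[:,[0,1,2,3,4,5,6,7]].round(2)[:7])
p=s.x;np.save('kin.npy',p)
def elb(q): return np.array([np.cos(q[0]),np.sin(q[0])])*(p[7]+p[1]*np.sin(q[1]+p[3])), p[0]+p[1]*np.cos(q[1]+p[3]), p[0]+p[1]*np.cos(q[1]+p[3])+p[2]*np.cos(q[1]+q[2]+p[4])
print('start',elb(sensors.read_state()['q']))
for P,a in(((538,228,250),75.6),((538,228,150),75.6),((538,228,80),75.6),((538,228,80),75.6-180),((515,-29,80),90),((515,-29,80),-90),((515,-29,80),-5),((515,-29,80),175),((700,380,150),90),((650,228,200),90)):
  q=ctrl.solve_ik(P,down(np.radians(a)));print(P,a,None if q is None else (q.round(2) if hasattr(q,'round') else np.round(q,2),elb(q)))
E
```

```text
18
[ 2.92264e+02  4.47900e+02  5.06887e+02  2.00000e-03  1.83000e-01
  2.95739e+02 -5.48000e-01  8.27300e+00] 17.04961978583835
[[ 4.00e+02  1.50e+02  9.70e-01 -5.00e-02  2.06e+00 -0.00e+00  1.14e+00
  -1.79e+00]
 [ 4.00e+02  1.50e+02  1.01e+00  1.60e-01  1.87e+00 -5.00e-02  1.41e+00
  -1.73e+00]
 [ 4.00e+02  1.50e+02  9.10e-01 -2.50e-01  2.25e+00  1.10e-01  8.50e-01
  -1.91e+00]
 [ 4.00e+02  3.50e+02  9.70e-01 -2.50e-01  1.79e+00 -0.00e+00  1.59e+00
  -1.79e+00]
 [ 4.00e+02  3.50e+02  1.01e+00 -4.00e-02  1.64e+00 -5.00e-02  1.84e+00
  -1.76e+00]
 [ 4.00e+02  3.50e+02  9.10e-01 -4.60e-01  1.97e+00  8.00e-02  1.35e+00
  -1.86e+00]
 [ 5.50e+02  1.50e+02  1.03e+00  2.70e-01  1.70e+00 -0.00e+00  1.17e+00
  -1.73e+00]]
start (array([37.46781285, 94.27008664]), np.float64(730.3670504743293), np.float64(550.8161780874743))
(538, 228, 250) 75.6 (array([ 0.25,  0.23,  1.53, -0.  ,  1.39, -1.07]), (array([108.28542464,  27.97117861]), np.float64(728.0264057669059), np.float64(545.6183245990721)))
(538, 228, 150) 75.6 (array([ 0.25,  0.33,  1.62, -0.  ,  1.19, -1.07]), (array([150.27826337,  38
[... 610 characters left out ...]
0) -90 (array([-0.22,  0.3 ,  1.83, -0.  ,  1.01,  1.35]), (array([139.50032687, -31.80385919]), np.float64(719.3963793654261), np.float64(375.81066940923586)))
(515, -29, 80) -5 (array([-0.22,  0.3 ,  1.83, -0.  ,  1.01, -0.14]), (array([139.50032687, -31.80385919]), np.float64(719.3963793654261), np.float64(375.81066940923586)))
(515, -29, 80) 175 None
(700, 380, 150) 90 (array([ 0.39,  0.76,  0.97, -0.  ,  1.41, -1.18]), (array([293.68220991, 120.3440436 ]), np.float64(616.4027870533696), np.float64(446.9091871840855)))
(650, 228, 200) 90 (array([ 0.21,  0.49,  1.29, -0.  ,  1.37, -1.36]), (array([214.23860952,  46.08702055]), np.float64(687.4224308430348), np.float64(496.0373814683037)))
```

Before sweeping the arm past the motor, I'll look back with the wrist camera to see where it and the elbow really are.

```bash
python3 - <<'E'
from h import *
q=list(sensors.read_state()['q']);q[4]=2.45;q[5]=-1.73;ctrl.set_joints(q)
s=sensors.read_state();im,d=optics.grab_frame('wrist');print(s['t'],s['eef_pos'],s['eef_rot'][:,2],s['force'])
cv2.imwrite('pics/back.png',im[:,:,::-1]);C=cloud(cam('wrist',s),d);np.savez('pics/back.npz',C=C,d=d)
m=(d>0)&(C[...,2]>560)&(C[...,2]<900)&(C[...,0]>-300)&(C[...,0]<500)&(C[...,1]<400)&(C[...,1]>-300)
for y in range(0,400,25):print(y,*[ (lambda p:'%4d,%4d,%4d'%tuple(p) if p[2]>-500 else '  --  ')(C[y,x]) for x in range(20,640,60)])
E
```

```text
1.5083 [ 36.19606766 324.4512648  403.33500939] [-0.32184343 -0.80980791 -0.49053844] [-0.25307557  0.12491944 -0.11221639]
0  166, 160, 464  351,-572, 300  239,-697, 284   80,-2316, -29 -493,-3078,-135 -1141,-3102, -85 -1854,-3092, -23 -109, 153, 486 -152, 171, 493 -2665,-1652, 335 -2612,-1208, 421
25  171, 163, 452  460,-853, 165  252,-673, 226  103,-2266,-184 -361,-2267,-154 -1169,-3074,-314 -1930,-3080,-267 -119, 153, 469 -2630,-2055,  49 -2665,-1527, 190 -2631,-1110, 298
50  613,-762, 112  463,-778, 113  267,-661, 161  128,-2323,-386 -371,-2328,-365 -1079,-2720,-465   --   -129, 154, 449 -2644,-1921,-131 -2650,-1390,  45 -2632,-1000, 174
75  558,-581, 111  424,-589, 111  274,-596, 111   --      5, -21, 352   --   -137,  55, 386 -141, 153, 427 -2647,-1774,-313 -2629,-1249, -98 -2637,-891,  48
100  560,-524,  69  426,-523,  68  278,-524,  67   89,  -2, 325   17,  49, 350  -70,  28, 339 -121,  97, 373 -156, 153, 401 -2647,-1622,-499 -2619,-1113,-246 -2631,-775, -78
125  695,-700,-105  383,-351,  90  357,-756,-151   93,  17, 299   18,  56, 319  -60,  66, 323 -112, 126, 356   --     
[... 740 characters left out ...]
   84, 324, 418   24,  94,   9  -95, 115,   1   --      0, 350, 431   --     --     --  
300  415,  50,   2  119, 327, 422  104, 329, 417   82, 344, 438   31, 141,   2  -85, 159, -18   --     12, 361, 440  -13, 365, 434   --     --  
325  402,  95,   0  114, 340, 431  102, 339, 421   81, 353, 443   27, 118,-175   --     --     25, 371, 451   -4, 372, 436  -10, 379, 449   --  
350  389, 136,   0  111, 348, 433  103, 343, 412   81, 360, 446   68, 362, 440   54, 366, 442   45, 373, 456   31, 376, 455   -5, 377, 429    0, 384, 453   --  
375  119, 353, 438  113, 352, 427  307, 119,-293   80, 367, 453   70, 371, 456   56, 372, 445   48, 377, 460   36, 380, 457   --      1, 388, 449   -4, 391, 457
```

View pics/back.png

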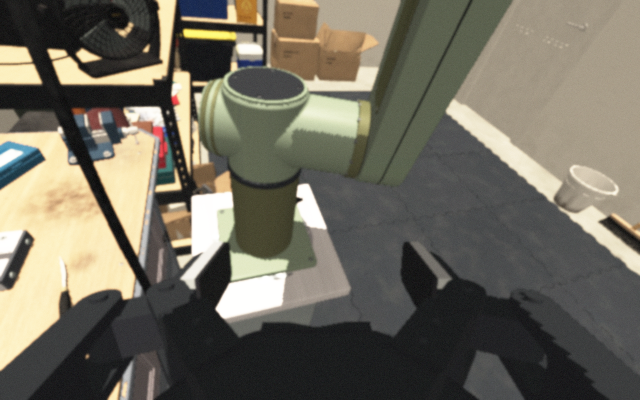

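The look-back image shows the robot base at (265,150) and the upper arm, which is offset to the robot's left at (430,90). A thin dark vertical pole or cable at world (172,168) crosses from (20,0) to (150,290). The motor is above the frame, so I'll raise the camera to see it.

```bash
python3 - <<'E'
from h import *
q=list(sensors.read_state()['q']);q[1]=.2;q[2]=.9;q[4]=2.6;ctrl.set_joints(q)
s=sensors.read_state();im,d=optics.grab_frame('wrist');print(s['t'],s['eef_pos'],s['eef_rot'][:,2])
C=cloud(cam('wrist',s),d);np.savez('pics/mot.npz',C=C,d=d)
m=(d>0)&(C[...,0]>60)&(C[...,0]<320)&(C[...,1]>40)&(C[...,1]<300)&(C[...,2]>60)
im2=im.copy();im2[m]=im2[m]//2+np.array([127,0,0],np.uint8);cv2.imwrite('pics/mot.png',im2[:,:,::-1])
P=C[m];
for z in range(60,1000,40):
  k=(P[:,2]>=z)&(P[:,2]<z+40)
  if k.sum()>3:print(z,k.sum(),np.percentile(P[k],[2,98],axis=0)[:,:2].round().tolist())
K=np.load('pics/back.npz');C=K['C'];m=(C[...,0]>100)&(C[...,0]<250)&(C[...,1]>100)&(C[...,1]<250)&(C[...,2]>30)&(C[...,2]<600)
P=C[m];print('pole');
for z in range(-100,600,60):
  k=(P[:,2]>=z)&(P[:,2]<z+60)
  if k.sum()>3:print(z,k.sum(),np.median(P[k],0).round(),P[k].std(0).round(1))
# lateral extent of upper arm
q1=1.192;L=C[...,0]*-np.sin(q1)+C[...,1]*np.cos(q1);Rr=C[...,0]*np.cos(q1)+C[...,1]*np.sin(q1)
m=(K['d']>0)&(Rr>-150)&(Rr<200)&(C[...,2]>380)&(C[...,2]<600);print('arm',m.sum(),np.percentile(L[m],[1,10,50,90,99]),np.percentile(Rr[m],[1,50,99]))
E
```

```text
2.525 [ 76.69295347 426.26023928 622.82996967] [-0.19679225 -0.49507232 -0.84627195]
60 24 [[175.0, 168.0], [183.0, 174.0]]
100 29 [[174.0, 168.0], [182.0, 175.0]]
140 38 [[173.0, 168.0], [182.0, 175.0]]
180 44 [[173.0, 168.0], [181.0, 174.0]]
220 53 [[172.0, 168.0], [181.0, 175.0]]
260 68 [[171.0, 168.0], [180.0, 175.0]]
300 82 [[170.0, 168.0], [178.0, 174.0]]
340 99 [[169.0, 167.0], [177.0, 172.0]]
380 131 [[167.0, 165.0], [176.0, 169.0]]
420 183 [[165.0, 161.0], [174.0, 166.0]]
460 255 [[163.0, 157.0], [172.0, 163.0]]
500 351 [[162.0, 153.0], [170.0, 160.0]]
540 160 [[162.0, 155.0], [170.0, 159.0]]
pole
140 182 [177. 173. 182.] [ 2.8  1.7 10.8]
200 412 [175. 173. 234.] [ 2.9  1.9 17.3]
260 620 [174. 173. 292.] [ 2.8  1.8 17.3]
320 969 [172. 170. 354.] [ 2.6  2.1 17.3]
380 1698 [170. 166. 415.] [ 2.7  2.3 17.1]
440 1095 [169. 163. 453.] [2.6 1.7 7.2]
arm 10459 [148.32642892 149.66840747 173.70633688 205.875233   212.91238662] [-19.69055471  91.7960358  103.26675678]
```

View pics/mot.png

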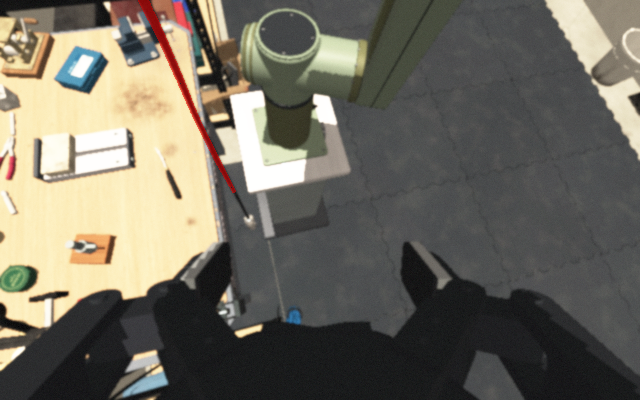

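The red-marked object is a hanging flexible shaft, running from (145,0) down to its tip at (248,220), and it goes up to the motor. The motor itself is still out of frame, so I'll take one more look for its true extent, because the upper arm is offset to that side.

```bash
python3 - <<'E'
from h import *
q=list(sensors.read_state()['q']);q6=q[5];ims=[]
for q1,q2,q3,dq in((1.19,.1,1.1,.5),(1.19,.1,1.1,-.5),(1.19,.05,1.4,-.5)):
  q[0]=q1;q[1]=q2;q[2]=q3;q[4]=2.62;q[5]=q6+dq;ctrl.set_joints(q)
  s=sensors.read_state();im,d=optics.grab_frame('wrist')
  C=cloud(cam('wrist',s),d);m=(d>0)&(C[...,0]>40)&(C[...,0]<320)&(C[...,1]>0)&(C[...,1]<320)&(C[...,2]>560)
  im=im.copy();im[m]=im[m]//2+np.array([127,0,0],np.uint8);ims.append(cv2.resize(im,(400,250)))
  P=C[m];print(dq,s['t'],m.sum())
  for z in range(560,1000,30):
    k=(P[:,2]>=z)&(P[:,2]<z+30)
    if k.sum()>3:print(z,k.sum(),np.percentile(P[k],[2,98],axis=0)[:,:2].round().tolist())
cv2.imwrite('pics/mot2.png',np.vstack([np.hstack(ims[:2]),np.hstack([ims[2],ims[2]*0])])[:,:,::-1])
E
```

```text
0.5 3.125 1297
560 489 [[161.0, 152.0], [170.0, 159.0]]
590 703 [[160.0, 153.0], [169.0, 159.0]]
620 105 [[160.0, 152.0], [167.0, 158.0]]
-0.5 4.1167 0
-0.5 4.6417 0
```

View pics/mot2.png

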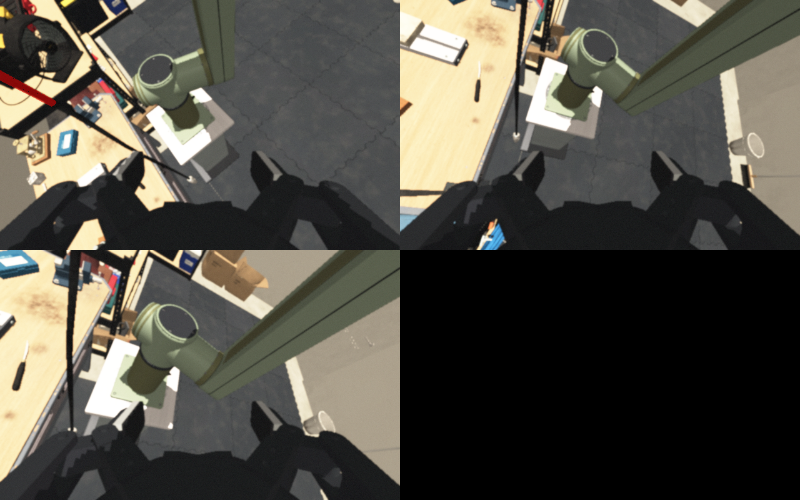

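```bash
cat > kin.py <<'E'
import numpy as np
from scipy.spatial.transform import Rotation as Ro
def rz(a): c,s=np.cos(a),np.sin(a);return np.array([[c,-s,0],[s,c,0],[0,0,1]])
def ry(a): c,s=np.cos(a),np.sin(a);return np.array([[c,0,s],[0,1,0],[-s,0,c]])
def fk(q,p):
    d,o,L1,a,L2,T,s,w,o2,o3=p
    R1=rz(q[0]);S=R1@np.array([o,s,0])+[0,0,d]
    R2=R1@ry(q[1]+o2);E=S+R2@[0,0,L1]
    R3=R2@ry(q[2]+o3);W0=E+R3@[a,0,0];W=E+R3@[a,0,L2]
    R4=R3@rz(q[3]);R5=R4@ry(q[4]);
    P=W+R5@np.array([0,w,T]);return S,E,W0,W,P,R5
E
python3 - <<'E'
from h import *;from kin import *
from scipy.optimize import least_squares
rng=np.random.default_rng(0);D=[]
for i in range(60):
    P=[rng.uniform(-100,500),rng.uniform(250,600),rng.uniform(150,450)]
    R=Ro.from_rotvec(rng.uniform(-.6,.6,3)*[1,1,.5]).as_matrix()@down(rng.uniform(1,2))
    q=ctrl.solve_ik(P,R)
    if q is not None:D.append((P,R,q))
print(len(D),np.std([d[2][3] for d in D]))
def f(p):
    r=[]
    for P,R,q in D:
        *_,X,R5=fk(q,p);r+=list(X-P)+list(300*(R5[:,2]-R[:,2]))
    return r
s=least_squares(f,[292,8,448,92,498,296,80,5,0,0]);print(s.x.round(3),np.sqrt(np.mean(np.square(s.fun))));np.save('fk.npy',s.x)
E
```

```text
60 0.3690411607418495
[282.7  -0.  455.   94.1 499.6 291.   86.2   0.    0.   -0. ] 1.9949786533756805e-13
```

```bash
cat >> kin.py <<'E'
p=np.load('fk.npy')
def clr(q,parts=False,z0=630):
    S,E,W0,W,P,R=fk(q,p);l=rz(q[0])[:,1]
    t=np.linspace(0,1,40)[:,None]
    segs={'upper':(S+95*l,E+95*l,42),'elbow':(E+95*l,E-40*l,45),'link':(E,W0,45),'fore':(W0,W,45),'tool':(W,P,50)}
    o={}
    for k,(A,B,r) in segs.items():
        X=A+(B-A)*t;lo=np.array([110,100,z0]);hi=np.array([250,250,1200])
        dd=X-np.clip(X,lo,hi);o[k]=np.linalg.norm(dd,axis=1).min()-r
    return o if parts else min(o.values())
E
python3 - <<'E'
from h import *;from kin import *
from scipy.optimize import minimize
def show(P,a): 
  q=ctrl.solve_ik(P,down(np.radians(a)));print(P,None if q is None else (np.round(q,2),{k:int(v) for k,v in clr(q,True).items()}))
print(clr([1.19,.207,1.542,0,1.393,-.15],True))
for P in((538,228,250),(538,228,150),(538,228,90),(440,-29,90),(440,-29,150),(515,-29,90),(560,-29,90),(560,-29,200)):show(P,90)
# min tilt to clear
def best(P,m=15):
  bb=None;rng=np.random.default_rng(1)
  b=[(-2.7,2.7),(-.84,2.2),(.25,2.44),(-1.1,4.2),(.1,2.6)]
  for i in range(30):
    x0=np.array([rng.uniform(-.8,1.2),rng.uniform(-.4,1),rng.uniform(.5,2.3),rng.uniform(-.5,.5),rng.uniform(.3,2)])
    r=minimize(lambda x:1+fk(x,p)[5][2,2],x0,bounds=b,method='SLSQP',constraints=[{'type':'eq','fun':lambda x:(fk(x,p)[4]-P)/100},{'type':'ineq','fun':lambda x:(clr(x)-m)/100}],options={'maxiter':200})
    x=r.x
    if np.linalg.norm(fk(x,p)[4]-P)<2 and clr(x)>m-2 and (bb is None or r.fun<bb[0]-1e-4):bb=(r.fun,x)
  if bb is None:return print(P,'none')
  R=fk(bb[1],p)[5];print(P,'tilt',np.degrees(np.arccos(1-bb[0])).round(1),R[:,2].round(2),bb[1].round(2),{k:int(v) for k,v in clr(bb[1],True).items()})
for P in((538,228,90),(440,-29,90),(515,-29,90),(560,-29,90)):best(np.array(P))
E
```

```text
{'upper': np.float64(201.46512343139847), 'elbow': np.float64(73.13531285276096), 'link': np.float64(110.27007154272764), 'fore': np.float64(54.872298336154046), 'tool': np.float64(270.8070241043775)}
(538, 228, 250) (array([ 0.25,  0.23,  1.53, -0.  ,  1.39, -1.32]), {'upper': 12, 'elbow': -17, 'link': -14, 'fore': -38, 'tool': 251})
(538, 228, 150) (array([ 0.25,  0.33,  1.62, -0.  ,  1.19, -1.32]), {'upper': -30, 'elbow': -45, 'link': -45, 'fore': -31, 'tool': 294})
(538, 228, 90) (array([ 0.25,  0.41,  1.65, -0.  ,  1.08, -1.32]), {'upper': -42, 'elbow': -45, 'link': -45, 'fore': -31, 'tool': 330})
(440, -29, 90) (array([-0.26,  0.14,  2.  , -0.  ,  0.99, -1.83]), {'upper': -42, 'elbow': -45, 'link': -3, 'fore': -2, 'tool': 288})
(440, -29, 150) (array([-0.26,  0.04,  1.96, -0.  ,  1.13, -1.83]), {'upper': 2, 'elbow': 0, 'link': 27, 'fore': 0, 'tool': 247})
(515, -29, 90) (array([-0.22,  0.29,  1.82, -0.  ,  1.03, -1.79]), {'upper': -42, 'elbow': -45, 'link': -9, 'fore': -8, 'tool': 335})
(560, -29, 90) (array([-0.21,  0.37,  1.71, -0.  ,  1.06, -1.78]), {'upper': -42, 'elbow': -45, 'link': -4, 'fore': -4, 'tool': 368})
(560, -29, 200) (array([-0.21,  0.23,  1.64, -0.  ,  1.28, -1.78]), {'upper': -42, 'elbow': -45, 'link': -10, 'fore': -10, 'tool': 313})
[538 228  90] tilt 41.0 [-0.66 -0.03 -0.75] [0.2  0.83 1.13 0.11 1.88] {'upper': 18, 'elbow': 15, 'link': 29, 'fore': 85, 'tool': 521}
[440 -29  90] tilt 14.9 [ 0.23 -0.12 -0.97] [-0.22  0.02  2.17 -0.1   0.7 ] {'upper': 17, 'elbow': 14, 'link': 37, 'fore': 16, 'tool': 251}
[515 -29  90] tilt 38.7 [-0.59  0.2  -0.78] [-0.25  0.69  1.37  0.04  1.76] {'upper': 14, 'elbow': 27, 'link': 50, 'fore': 66, 'tool': 517}
[560 -29  90] tilt 31.9 [-0.51  0.15 -0.85] [-0.22  0.7   1.31  0.03  1.7 ] {'upper': 14, 'elbow': 25, 'link': 46, 'fore': 66, 'tool': 520}
```

The pictures show only the flexible shaft: red at (30,85) in the first panel, and none in the others. By my kinematics, tool-down poses would put the upper arm inside the stated motor box. I need the motor's real extent, so I'll point the camera up at it from the left.

```bash
cat > look.py <<'E'
from h import *;from kin import *
def cands(T,n=3000,seed=0,lo=(-150,330,380),hi=(150,560,620)):
  rng=np.random.default_rng(seed);Tc=optics.camera_params('wrist')['T_tool_cam'];out=[];q0=np.array(sensors.read_state()['q'])
  for i in range(n):
    P=rng.uniform(lo,hi);u=T-P;u/=np.linalg.norm(u);u+=rng.normal(0,.15,3);u/=np.linalg.norm(u)
    x=rng.normal(size=3);x-=x@u*u;x/=np.linalg.norm(x);R=np.c_[x,np.cross(u,x),u]
    c=R@Tc[:3,:3];o=R@Tc[:3,3]+P;v=(T-o)@c
    px=283.6*v[:2]/v[2]
    if v[2]<150 or abs(px[0])>150 or not -150<px[1]<40:continue
    q=ctrl.solve_ik(P,R)
    if q is None:continue
    path=min(clr(q0+(np.array(q)-q0)*t) for t in np.linspace(0,1,15))
    if path<40:continue
    out.append((np.abs(np.array(q)-q0).max(),P,R,np.array(q),px,path,v[2]))
  return sorted(out,key=lambda o:o[0])
E
python3 - <<'E'
from look import *
o=cands(np.array([180,175,700.]));print(len(o))
for k in o[:4]:print(k[0],k[1].round(),k[2][:,2].round(2),k[3].round(2),k[4].round(),k[5],k[6])
if o:
  ctrl.set_joints(list(o[0][3]));s=sensors.read_state();im,d=optics.grab_frame('wrist');print(s['t'],s['force'])
  C=cloud(cam('wrist',s),d);m=(d>0)&(C[...,0]>0)&(C[...,0]<400)&(C[...,1]>-100)&(C[...,1]<400)&(C[...,2]>300)
  np.savez('pics/m3.npz',C=C,d=d);cv2.imwrite('pics/m3.png',im[:,:,::-1]);P=C[m]
  for z in range(300,1400,40):
    k=(P[:,2]>=z)&(P[:,2]<z+40)
    if k.sum()>3:print(z,k.sum(),np.percentile(P[k],[2,98],axis=0)[:,:2].round().tolist())
E
```

```text
Traceback (most recent call last):
  File "look.py", line 10, in cands
    q=ctrl.solve_ik(P,R)
ValueError: time passes only in moves, steps and waits
```

```bash
cat > look.py <<'E'
from h import *;from kin import *
LO=np.array([-2.7,-.84,.25,-1.08,.1,-2.8]);HI=np.array([2.7,2.2,2.44,4.2,2.6,2.8])
def toolR(q): return fk(q,p)[5]@rz(q[5])  # fixed offset resolved below
def cands(T,q0,n=20000,seed=0,spread=(.5,.4,.6,1.5,1.2,2.)):
  rng=np.random.default_rng(seed);Tc=optics.camera_params('wrist')['T_tool_cam'];out=[]
  R0=fk(q0,p)[5]@rz(q0[5]);F=R0.T@np.array(sensors.read_state()['eef_rot'])
  for i in range(n):
    q=q0+rng.uniform(-1,1,6)*spread
    if (q<LO).any() or (q>HI).any():continue
    S,E,W0,W,P,R=fk(q,p);R=R@rz(q[5])@F
    o=R@Tc[:3,3]+P;v=(T-o)@(R@Tc[:3,:3]);px=283.6*v[:2]/v[2]
    if v[2]<200 or abs(px[0])>170 or not -130<px[1]<30 or P[2]<300 or P[1]>620 or o[2]<250:continue
    if np.linalg.norm(P[:2])<180: continue
    path=min(clr(q0+(q-q0)*t) for t in np.linspace(0,1,8))
    if path<40:continue
    out.append((np.abs(q-q0).max(),P,R,q,px,path,v[2],o))
  return sorted(out,key=lambda o:o[0])
E
python3 - <<'E'
from look import *
s=sensors.read_state();q0=np.array(s['q']);print(q0.round(3),fk(q0,p)[4]-s['eef_pos'],fk(q0,p)[5][:,2]-s['eef_rot'][:,2])
o=cands(np.array([180,175,690.]),q0);print(len(o))
for k in o[:4]:print(k[0],k[1].round(),k[2][:,2].round(2),k[3].round(2),k[4].round(),k[5],k[6],k[7].round())
if o:
  ctrl.set_joints(list(o[0][3]));s=sensors.read_state();im,d=optics.grab_frame('wrist');print(s['t'],s['force'])
  C=cloud(cam('wrist',s),d);m=(d>0)&(C[...,0]>0)&(C[...,0]<400)&(C[...,1]>-100)&(C[...,1]<400)&(C[...,2]>300)
  np.savez('pics/m3.npz',C=C,d=d);cv2.imwrite('pics/m3.png',im[:,:,::-1]);P=C[m]
  for z in range(300,1400,40):
    k=(P[:,2]>=z)&(P[:,2]<z+40)
    if k.sum()>3:print(z,k.sum(),np.percentile(P[k],[2,98],axis=0)[:,:2].round().tolist())
E
```

```text
[ 1.19   0.05   1.396 -0.     2.621 -2.229] [-9.94759830e-14  5.68434189e-14 -2.27373675e-13] [2.77555756e-16 2.22044605e-16 0.00000000e+00]
4
0.658589434252345 [ 12. 256. 786.] [ 0.33 -0.22 -0.92] [ 1.56 -0.16  0.86 -0.66  2.57 -1.72] [-133.   -8.] 48.13232887978404 286.8085932281681 [-53. 222. 900.]
0.7266880477221654 [ 16. 261. 775.] [ 0.37 -0.26 -0.89] [ 1.59 -0.16  0.9  -0.73  2.56 -1.81] [-128.  -20.] 44.421774378559576 281.40114976523563 [-51. 230. 889.]
0.9025352935059989 [146. 346. 673.] [ 0.26 -0.69 -0.68] [ 1.29  0.12  1.   -0.9   2.54 -1.74] [-132.  -98.] 42.465365117745165 220.5187292249356 [ 67. 387. 775.]
1.211616309089682 [ 67. 371. 701.] [ 0.46 -0.63 -0.62] [ 1.54  0.15  0.94 -1.07  2.56 -1.02] [-116.   16.] 50.43634891097476 316.757757481286 [-47. 424. 753.]
5.7083 [-0.07792974  0.96314917 -0.77385544]
300 851 [[6.0, -43.0], [171.0, 169.0]]
340 1767 [[1.0, -51.0], [169.0, 163.0]]
380 40 [[167.0, 160.0], [176.0, 168.0]]
420 52 [[165.0, 155.0], [174.0, 165.0]]
460 84 [[163.0, 153.0], [311.0, 399.0]]
500 191 [[161.0, 151.0], [309.0, 399.0]]
540 185 [[161.0, 150.0], [305.0, 388.0]]
580 163 [[160.0, 150.0], [299.0, 373.0]]
620 276 [[157.0, 147.0], [168.0, 160.0]]
660 505 [[156.0, 149.0], [169.0, 173.0]]
700 1019 [[124.0, 120.0], [177.0, 214.0]]
740 6633 [[125.0, 123.0], [181.0, 215.0]]
780 13387 [[44.0, 131.0], [208.0, 249.0]]
820 20148 [[2.0, 170.0], [196.0, 257.0]]
860 6615 [[2.0, 234.0], [51.0, 254.0]]
```

View pics/m3.png

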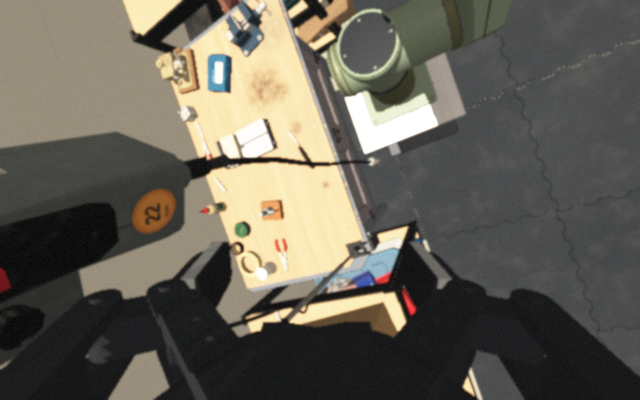

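The picture shows the motor body, grey with the "22" label, at (100,190). Its thin shaft neck is at (195,165). I'll get its real underside from the depth and re-plan with it.

```bash
python3 - <<'E'
import numpy as np
f=np.load('pics/m3.npz');C=f['C'][100:300,:215];d=f['d'][100:300,:215];P=C[(d>0)&(C[...,2]>600)]
for z in range(600,900,15):
    k=(P[:,2]>=z)&(P[:,2]<z+15)
    if k.sum()>2:print(z,k.sum(),np.percentile(P[k],[1,99],axis=0)[:,:2].round().tolist())
E
cat > opt.py <<'E'
from kin import *
from scipy.optimize import minimize
def clr2(q,z0=690,parts=False):
    S,E,W0,W,P,R=fk(q,p);l=rz(q[0])[:,1];t=np.linspace(0,1,40)[:,None]
    segs={'upper':(S+95*l,E+95*l,42),'elbow':(E+95*l,E-40*l,45),'link':(E,W0,45),'fore':(W0,W,45),'tool':(W,P,50)}
    o={}
    for k,(A,B,r) in segs.items():
        X=A+(B-A)*t;d1=np.linalg.norm(X-np.clip(X,[110,100,z0],[250,250,1300]),axis=1).min()
        d2=np.linalg.norm(X-np.clip(X,[157,147,635],[170,165,1300]),axis=1).min()
        o[k]=min(d1,d2)-r
    return o if parts else min(o.values())
def best(P,m=15,sign=0,n=14,z0=690):
  bb=None;rng=np.random.default_rng(1);b=[(-2.7,2.7),(-.84,2.2),(.25,2.44),(-1.1,4.2),(.1,2.6)]
  cons=[{'type':'eq','fun':lambda x:(fk(x,p)[4]-P)/100},{'type':'ineq','fun':lambda x:(clr2(x,z0)-m)/100}]
  if sign:cons.append({'type':'ineq','fun':lambda x:sign*fk(x,p)[5][0,2]})
  for i in range(n):
    x0=np.array([rng.uniform(-.8,.8),rng.uniform(-.4,1),rng.uniform(.5,2.3),rng.uniform(-.5,.5),rng.uniform(.3,2)])
    r=minimize(lambda x:1+fk(x,p)[5][2,2],x0,bounds=b,method='SLSQP',constraints=cons,options={'maxiter':150});x=r.x
    if np.linalg.norm(fk(x,p)[4]-P)<2 and clr2(x,z0)>m-2 and (bb is None or r.fun<bb[0]-1e-4):bb=(r.fun,x)
  if bb is None:return print(P,sign,'none')
  R=fk(bb[1],p)[5];print(P,sign,'tilt',np.degrees(np.arccos(1-bb[0])).round(1),R[:,2].round(2),bb[1].round(2),{k:int(v) for k,v in clr2(bb[1],z0,True).items()})
E
python3 - <<'E'
from opt import *
for P in((538,228,90),(440,-29,90),(480,-29,90),(515,-29,90),(560,-29,90)):
  for s in(1,-1):best(np.array(P),sign=s)
E
```

```text
645 56 [[160.0, 149.0], [170.0, 161.0]]
660 152 [[158.0, 148.0], [170.0, 167.0]]
675 239 [[158.0, 149.0], [168.0, 168.0]]
690 174 [[155.0, 151.0], [169.0, 175.0]]
720 431 [[124.0, 121.0], [175.0, 215.0]]
735 1878 [[123.0, 118.0], [181.0, 216.0]]
750 2327 [[124.0, 120.0], [183.0, 216.0]]
765 2956 [[127.0, 123.0], [184.0, 217.0]]
780 3188 [[129.0, 126.0], [205.0, 236.0]]
795 4631 [[49.0, 129.0], [201.0, 233.0]]
810 5541 [[39.0, 142.0], [197.0, 247.0]]
825 4735 [[31.0, 165.0], [156.0, 243.0]]
840 749 [[18.0, 204.0], [153.0, 241.0]]
[538 228  90] 1 tilt 43.4 [ 0.   -0.69 -0.73] [ 0.55  0.7   1.38 -0.63  1.52] {'upper': 41, 'elbow': 14, 'link': 14, 'fore': 49, 'tool': 465}
[538 228  90] -1 tilt 28.1 [-0.43 -0.18 -0.88] [ 0.28  0.7   1.27 -0.06  1.65] {'upper': 18, 'elbow': 15, 'link': 15, 'fore': 60, 'tool': 488}
[440 -29  90] 1 tilt 14.9 [ 0.23 -0.12 -0.97] [-0.22  0.02  2.17 -0.1   0.7 ] {'upper': 17, 'elbow': 14, 'link': 37, 'fore': 59, 'tool': 304}
[440 -29  90] -1 tilt 42.3 [-0.31  0.6  -0.74] [-0.52  0.5   1.71  0.37  1.58] {'upper': 15, 'elbow': 15, 'link': 83, 'fore': 89, 'tool': 
[... 156 characters left out ...]
 90] -1 tilt 37.3 [-0.55  0.27 -0.8 ] [-0.3   0.61  1.5   0.09  1.68] {'upper': 19, 'elbow': 15, 'link': 57, 'fore': 94, 'tool': 523}
[515 -29  90] 1 tilt 40.2 [ 0.    0.65 -0.76] [-0.55  0.48  1.74  0.59  1.38] {'upper': 15, 'elbow': 15, 'link': 83, 'fore': 87, 'tool': 509}
[515 -29  90] -1 tilt 32.4 [-0.5   0.2  -0.84] [-0.26  0.62  1.44  0.07  1.64] {'upper': 20, 'elbow': 15, 'link': 51, 'fore': 95, 'tool': 523}
[560 -29  90] 1 tilt 36.9 [ 0.   0.6 -0.8] [-0.49  0.52  1.64  0.57  1.36] {'upper': 16, 'elbow': 15, 'link': 83, 'fore': 94, 'tool': 518}
[560 -29  90] -1 tilt 25.7 [-0.41  0.13 -0.9 ] [-0.23  0.63  1.39  0.04  1.58] {'upper': 21, 'elbow': 15, 'link': 45, 'fore': 95, 'tool': 522}
```

```bash
cat > plan.py <<'E'
from h import *;from kin import *
from scipy.spatial import cKDTree
LO=np.array([-2.73,-.86,.23,-1.11,.08,-2.82])+.02;HI=np.array([2.73,2.22,2.46,4.25,2.63,2.82])-.02
d_,o_,L1,A,L2,T,S_,*_=p
qs=np.array([1.192,.207,1.542,0,1.393,-.15])
Rs=np.array([[-.974176577,.225785869,0],[.225787229,.97417427,0],[0,0,-1]])
F=(fk(qs,p)[5]@rz(qs[5])).T@Rs;u_,_,v_=np.linalg.svd(F);F=u_@v_;F=np.round(F) if np.abs(F-np.round(F)).max()<.02 else F
def tilt(az,t,flip=False):
    az,t=np.radians(az),np.radians(t);z=np.array([np.cos(az)*np.sin(t),np.sin(az)*np.sin(t),-np.cos(t)])
    y=np.array([-np.sin(az),np.cos(az),0])*(-1 if flip else 1);return np.c_[np.cross(y,z),y,z]
def ik(P,R):
    W=np.array(P)-T*R[:,2];rho=np.hypot(W[0],W[1])
    if rho<S_:return None
    q1=np.arctan2(W[1],W[0])-np.arcsin(S_/rho);r=np.sqrt(rho**2-S_**2);h=W[2]-d_
    Lf=np.hypot(A,L2);k=np.arctan2(A,L2);D=np.hypot(r,h);c=(D*D-L1**2-Lf**2)/(2*L1*Lf)
    if abs(c)>1:return None
    be=np.arccos(c);q2=np.arctan2(r,h)-np.arctan2(Lf*np.sin(be),L1+Lf*c);q3=be-k
    R3=rz(q1)@ry(q2+q3);z=R3.T@R[:,2];q5=np.arctan2(np.hypot(z[0],z[1]),z[2]);q4=np.arctan2(z[1],z[0])
    M=(R3@rz(q4)@ry(q5)).T@R@F.T;q6=np.arctan2(M[1,0],M[0,0]);q=np.array([q1,q2,q3,q4,q5,q6])
    return q if ((q>LO)&(q<HI)).all() else None
def caps(q):
    S,E,W0,W,P,R=fk(q,p);l=rz(q[0])[:,1]
    return {'upper':(S+95*l,E+95*l,42),'elbow':(E+95*l,E-40*l,48),'link':(E,W0,45),'fore':(W0,W,45),'tool':(W,P+15*R[:,2],50)}
t40=np.linspace(0,1,30)[:,None]
def mot(q,parts=False):
    o={}
    for k,(a,b,r) in caps(q).items():
        X=a+(b-a)*t40;d1=np.linalg.norm(X-np.clip(X,[115,110,718],[250,250,1300]),axis=1).min()
        d2=np.linalg.norm(X-np.clip(X,[157,147,640],[170,175,1300]),axis=1).min();o[k]=min(d1,d2)-r
    return o if parts else min(o.values())
E
python3 - <<'E'
from plan import *
s=sensors.read_state();q=s['q'];print('F',F.round(3).tolist(),np.abs(fk(q,p)[5]@rz(q[5])@F-s['eef_rot']).max())
R=tilt(190,30);q=ik([538,228,100],R);print(q,fk(q,p)[4])
def tab(P,azs,ts):
  print(P,'t:',ts)
  for az in azs:
    o=[]
    for t in ts:
      R=tilt(az,t);q=ik(np.array(P)-6*R[:,2],R);q=ik(np.array(P)-6*R[:,2],tilt(az,t,True)) if q is None else q
      o.append('  --' if q is None else '%4d'%mot(q))
    print(az,*o)
ts=[0,15,20,25,30,35,40,45]
tab((538,228,84),range(160,241,10),ts);tab((533,-29,86),range(60,221,10),ts)
C=np.concatenate([(lambda f:cloud(cam(n),f['d'])[f['d']>0])(np.load(f'pics/{n}0.npz')) for n in('top','side')])
C=C[(C[:,2]>-50)];np.save('pics/cl.npy',C)
for y in range(150,1000,50):
  k=(C[:,1]>y)&(C[:,1]<y+50)&(C[:,0]>-100)&(C[:,0]<1000)
  if k.sum():print(y,[int(C[k&(C[:,0]>x)&(C[:,0]<x+150)][:,2].max(initial=-99)) for x in range(-100,1000,150)])
E
```

```text
F [[0.0, -1.0, -0.0], [1.0, 0.0, -0.0], [0.0, -0.0, 1.0]] 3.885780586188048e-16
[0.23703866 0.70631293 1.2541465  0.03151613 1.70382066 1.62912692] [538. 228. 100.]
(538, 228, 84) t: [0, 15, 20, 25, 30, 35, 40, 45]
160  -41  -17    2   17   31   49   71   94
170  -41  -14    5   23   38   57   80  104
180  -41  -14    7   27   43   63   86  110
190  -41  -15    7   27   46   66   89  113
200  -41  -17    5   25   46   67   89  114
210  -41  -21    1   21   41   64   87  111
220  -41  -25   -4   15   34   56   79  103
230  -41  -32  -12    7   25   46   68   90
240  -41  -39  -22   -4   14   34   54   76
(533, -29, 86) t: [0, 15, 20, 25, 30, 35, 40, 45]
60  -45  -48  -48  -43  -31  -16    0   18
70  -45  -47  -46  -35  -21   -5   11   31
80  -45  -43  -40  -28  -13    3   22   45
90  -45  -40  -34  -21   -6   12   35   58
100  -45  -36  -29  -16    1   23   46   71
110  -45  -32  -24  -10    9   33   57   82
120  -45  -29  -20   -4   17   42   67   92
130  -45  -26  -16    1   24   49   74  100
140  -45  -23  -12    7   30   55   81  106
150  -45  -21   -9   10   34   59   85  111
160
[... 327 characters left out ...]
 98, 495, -99]
200 [-99, -99, 6, 28, 95, 31, 501, -99]
250 [-99, -99, 6, 6, 30, 31, 505, -99]
300 [-99, -99, 6, 8, 15, 23, 511, -99]
350 [-99, -99, 7, 6, 18, 31, 516, -99]
400 [-99, -99, 418, 7, 72, 72, 522, -99]
450 [-99, 293, 376, 363, 72, 70, 523, -99]
500 [-99, 286, 2, 296, 3, 51, 466, -99]
550 [-99, 257, 257, 253, 117, 130, 386, -99]
600 [-99, 255, 262, 261, 252, 242, 311, -99]
650 [-99, 111, -99, -99, -99, 117, 238, -99]
700 [-99, 109, -99, -99, -99, 116, 212, -99]
750 [-99, -99, -99, -99, -99, 112, 201, -99]
800 [-99, -99, -99, -99, -99, 111, 184, -99]
850 [-99, -99, -99, -99, -99, 112, 166, -99]
900 [-99, -99, -99, -99, -99, 112, 152, -99]
950 [-99, -99, -99, -99, -99, 112, 133, -99]
```

```bash
cat >> plan.py <<'E'
_C=np.load('pics/cl.npy');_C=_C[(np.abs(_C[:,0])<1100)&(_C[:,1]>-500)&(_C[:,1]<1000)]
def seg(X,a,b): 
    d=b-a;s=np.clip((X-a)@d/(d@d),0,1);return np.linalg.norm(X-a-s[:,None]*d,axis=1)
_k=np.ones(len(_C),bool)
for k,(a,b,r) in caps(qs).items(): _k&=seg(_C,a,b)>r+45
_C=_C[_k]
_pole=_C[(_C[:,0]>170)&(_C[:,0]<320)&(_C[:,1]>380)&(_C[:,1]<520)&(_C[:,2]>150)]
_C=np.vstack([_C]+[_pole+[0,0,dz] for dz in range(60,601,60)]);tree=cKDTree(_C[::3])
def cl(q):
    m=1e9
    for k,(a,b,r) in caps(q).items():
        X=(a+(b-a)*t40);X=X[np.hypot(X[:,0],X[:,1])>160] if k!='tool' else X
        if len(X):m=min(m,(tree.query(X)[0]).min()-r)
    P=fk(q,p)[4]
    if P[2]<60 or (k=='tool' and np.hypot(*P[:2])<230):m=-99
    return m
def okseg(a,b,m1=15,m2=20):
    n=int(np.abs(b-a).max()/.06)+2
    return all(mot(a+(b-a)*t)>m1 and cl(a+(b-a)*t)>m2 for t in np.linspace(0,1,n)[1:-1])
def G(g,az,t,flip,back=0):  # TCP pose so that grasp point is at g, backed off
    R=tilt(az,t,flip);return np.array(g)-(6+back)*R[:,2],R
E
python3 - <<'E'
from plan import *
for fl in(False,True):
  print(fl,[(az,None if (q:=ik(*G((533,-29,86),az,40,fl))) is None else (round(q[3],2),round(q[4],2),round(q[5],2))) for az in(200,190,170,150,130,110,95)])
  print([None if (q:=ik(*G((538.5,228,84),az,40,fl))) is None else q.round(2) for az in(170,176,185)])
q0=np.array(sensors.read_state()['q'])
for fl in(True,False):
  qt=ik(*G((538.5,228,84),176,40,fl,80))
  if qt is None:continue
  print(fl,qt.round(2),mot(qt),cl(qt),mot(q0),cl(q0))
  rng=np.random.default_rng(0);TA=[q0];TB=[qt];pa=[-1];pb=[-1];import time;t0=time.time();done=None
  lo=np.array([.1,-.5,.4,-1,.2,-2.5]);hi=np.array([1.9,1.4,2.4,1,2.55,2.5])
  def ext(Tr,pr,x,step=.5):
    i=int(np.argmin([np.abs(y-x).max() for y in Tr]));y=Tr[i];d=np.abs(x-y).max();z=y+(x-y)*min(1,step/d)
    if mot(z)>15 and cl(z)>20 and okseg(y,z):Tr.append(z);pr.append(i);return len(Tr)-1,d<=step
    return None,False
  while time.time()-t0<100:
    x=rng.uniform(lo,hi);x[5]=rng.uniform(min(q0[5],qt[5])-.3,max(q0[5],qt[5])+.3)
    i,_=ext(TA,pa,x)
    if i is not None:
      while True:
        j,hit=ext(TB,pb,TA[i])
        if j is None or hit:break
      if j is not None and hit:done=(i,j);break
    # swap roles
    j,_=ext(TB,pb,rng.uniform(lo,hi))
  if done:
    a=[];i,j=done
    while i>=0:a.append(TA[i]);i=pa[i]
    a=a[::-1]
    while j>=0:a.append(TB[j]);j=pb[j]
    for _ in range(300):
      if len(a)<3:break
      i,j=sorted(rng.choice(len(a),2,replace=False))
      if j-i>1 and okseg(a[i],a[j]):a=a[:i+1]+a[j:]
    print('path',len(a),time.time()-t0);print(np.array(a).round(2))
    for u,v in zip(a[:-1],a[1:]):
      print([(int(mot(u+(v-u)*t)),int(cl(u+(v-u)*t))) for t in np.linspace(0,1,6)])
    np.save('path.npy',np.array(a));break
  else:print('fail',len(TA),len(TB))
E
```

```text
False [(200, (np.float64(-0.27), np.float64(1.75), np.float64(1.19))), (190, (np.float64(-0.19), np.float64(1.79), np.float64(1.31))), (170, (np.float64(-0.02), np.float64(1.82), np.float64(1.54))), (150, (np.float64(0.15), np.float64(1.78), np.float64(1.78))), (130, (np.float64(0.31), np.float64(1.69), np.float64(1.99))), (110, (np.float64(0.45), np.float64(1.56), np.float64(2.19))), (95, (np.float64(0.56), np.float64(1.44), np.float64(2.32)))]
[array([0.15, 0.8 , 1.18, 0.21, 1.82, 1.87]), array([0.17, 0.82, 1.15, 0.16, 1.85, 1.8 ]), array([0.21, 0.83, 1.13, 0.08, 1.87, 1.69])]
True [(200, (np.float64(-0.27), np.float64(1.75), np.float64(-1.95))), (190, (np.float64(-0.19), np.float64(1.79), np.float64(-1.84))), (170, (np.float64(-0.02), np.float64(1.82), np.float64(-1.6))), (150, (np.float64(0.15), np.float64(1.78), np.float64(-1.37))), (130, (np.float64(0.31), np.float64(1.69), np.float64(-1.15))), (110, (np.float64(0.45), np.float64(1.56), np.float64(-0.96))), (95, (np.float64(0.56), np.float64(1.44), np.float64(-0.83)))]
[array([ 0.15,  0.8 ,  1.18,  0.21,  1.82, -1.27]), array([ 0.17,  0.82,  1.15,  0.16,  1.85, -1.34]), array([ 0.21,  0.83,  1.13,  0.08,  1.87, -1.45])]
True [ 0.16  0.85  0.96  0.16  2.01 -1.33] 98.42931491027707 -21.80554425657033 47.8408935309881 257.5565230662255
fail 2159 1
False [0.16 0.85 0.96 0.16 2.01 1.81] 98.42931491027707 -21.80554425657033 47.8408935309881 257.5565230662255
fail 1683 1
```

```bash
cat >> plan.py <<'E'
_C=_C[~((np.hypot(_C[:,0]-538,_C[:,1]-228)<60)&(_C[:,2]>0))];tree=cKDTree(_C[::3])
def rrt(q0,qt,T=60,m1=15,m2=20,lo=(.0,-.5,.4,-1,.2,-2.5),hi=(1.9,1.4,2.4,1,2.55,2.5)):
  import time
  rng=np.random.default_rng(0);TA=[q0];TB=[qt];pa=[-1];pb=[-1];t0=time.time();done=None;lo=np.array(lo);hi=np.array(hi)
  def ext(Tr,pr,x,step=.5):
    i=int(np.argmin([np.abs(y-x).max() for y in Tr]));y=Tr[i];d=np.abs(x-y).max();z=y+(x-y)*min(1,step/d)
    if mot(z)>m1 and cl(z)>m2 and okseg(y,z,m1,m2):Tr.append(z);pr.append(i);return len(Tr)-1,d<=step
    return None,False
  while time.time()-t0<T and not done:
    for A_,pA,B_,pB,sw in((TA,pa,TB,pb,0),(TB,pb,TA,pa,1)):
      x=rng.uniform(lo,hi);x[5]=q0[5]+(qt[5]-q0[5])*rng.uniform(-.1,1.1)
      i,_=ext(A_,pA,x)
      if i is None:continue
      while True:
        j,hit=ext(B_,pB,A_[i])
        if j is None or hit:break
      if j is not None:done=(j,i) if sw else (i,j);break
  if not done:return print('fail',len(TA),len(TB))
  a=[];i,j=done
  while i>=0:a.append(TA[i]);i=pa[i]
  a=a[::-1]
  while j>=0:a.append(TB[j]);j=pb[j]
  for _ in range(300):
    if len(a)<3:break
    i,j=sorted(rng.choice(len(a),2,replace=False))
    if j-i>1 and okseg(a[i],a[j],m1,m2):a=a[:i+1]+a[j:]
  return a
E
timeout 200 python3 - <<'E'
from plan import *
q0=np.array(sensors.read_state()['q'])
qt=ik(*G((538.5,228,84),176,40,True,80));print(qt.round(2),mot(qt),cl(qt))
a=rrt(q0,qt)
if a:
    print(np.array(a).round(2));np.save('path.npy',np.array(a))
    for u,v in zip(a[:-1],a[1:]):print([(int(mot(u+(v-u)*t)),int(cl(u+(v-u)*t)),fk(u+(v-u)*t,p)[4].astype(int).tolist()) for t in np.linspace(0,1,5)])
E
```

```text
[ 0.16  0.85  0.96  0.16  2.01 -1.33] 98.42931491027707 -21.80554425657033
fail 1788 1
```

```bash
cat >> plan.py <<'E'
_C=_C[~((_C[:,0]>60)&(_C[:,0]<210)&(_C[:,1]>130)&(_C[:,1]<200)&(_C[:,2]>20))];tree=cKDTree(_C[::3])
E
timeout 200 python3 - <<'E'
from plan import *
q0=np.array(sensors.read_state()['q'])
qt=ik(*G((538.5,228,84),176,40,True,80));print(mot(qt),cl(qt))
for k,(a,b,r) in caps(qt).items():
    X=a+(b-a)*t40;d,i=tree.query(X);j=d.argmin();print(k,int(d[j]-r),X[j].round(),tree.data[i[j]].round())
if cl(qt)>20:
  a=rrt(q0,qt)
  if a:
    print(np.array(a).round(2));np.save('path.npy',np.array(a))
    for u,v in zip(a[:-1],a[1:]):print([(int(mot(u+(v-u)*t)),int(cl(u+(v-u)*t)),fk(u+(v-u)*t,p)[4].astype(int).tolist()) for t in np.linspace(0,1,5)])
E
```

```text
98.42931491027707 -21.80554425657033
upper 153 [309. 232. 584.] [279. 425. 592.]
elbow 147 [309. 232. 584.] [279. 425. 592.]
link 244 [316. 137. 552.] [281. 425. 549.]
fore -16 [780. 211. 373.] [808. 208. 372.]
tool -21 [780. 211. 373.] [808. 208. 372.]
```

```bash
python3 - <<'E'
from h import *
for n in('top','side'):
    f=np.load(f'pics/{n}0.npz');C=cloud(cam(n),f['d']);m=(f['d']>0)&(C[...,0]>780)&(C[...,0]<1000)&(C[...,1]>100)&(C[...,1]<560)&(C[...,2]>150)
    v,u=np.nonzero(m);print(n,m.sum())
    if m.sum():
        i=np.argsort(C[m][:,1])[::max(1,m.sum()//12)];print(np.c_[u[i],v[i],C[m][i].round()].astype(int).tolist())
E
```

```text
top 32757
[[301, 34, 809, 100, 404], [283, 89, 811, 141, 225], [237, 3, 808, 180, 487], [219, 36, 808, 219, 415], [217, 87, 809, 256, 254], [156, 18, 810, 293, 465], [168, 78, 809, 329, 300], [116, 38, 810, 364, 424], [97, 46, 810, 398, 408], [70, 44, 809, 432, 419], [23, 23, 809, 464, 475], [54, 76, 810, 503, 332], [69, 117, 808, 560, 175]]
side 6069
[[454, 31, 810, 100, 364], [433, 135, 808, 116, 191], [428, 150, 809, 134, 151], [427, 136, 809, 153, 166], [438, 42, 810, 175, 319], [435, 33, 809, 199, 325], [430, 41, 809, 226, 301], [418, 99, 809, 256, 181], [419, 56, 809, 292, 248], [416, 41, 810, 335, 259], [413, 16, 810, 387, 286], [402, 55, 809, 455, 181], [398, 7, 809, 558, 247]]
```

```bash
timeout 200 python3 - <<'E'
from plan import *
q0=np.array(sensors.read_state()['q'])
qt=ik(*G((538.5,228,84+65),176,36,True));print(qt.round(2),mot(qt),cl(qt))
if cl(qt)>20:
  a=rrt(q0,qt,90)
  if a:
    print(np.array(a).round(2));np.save('path.npy',np.array(a))
    for u,v in zip(a[:-1],a[1:]):print([(int(mot(u+(v-u)*t)),int(cl(u+(v-u)*t)),fk(u+(v-u)*t,p)[4].astype(int).tolist()) for t in np.linspace(0,1,5)])
E
```

```text
[ 0.18  0.7   1.18  0.15  1.87 -1.32] 38.95857807120848 45.6171973259393
[[ 1.56 -0.16  0.86 -0.66  2.57 -1.73]
 [ 0.95  0.99  2.25  0.81  2.44 -1.32]
 [ 0.65  0.75  2.07  0.8   1.99 -1.41]
 [ 0.26  0.8   1.57  0.69  2.16 -1.47]
 [ 0.18  0.7   1.18  0.15  1.87 -1.32]]
[(47, 257, [12, 258, 784]), (109, 202, [21, 370, 548]), (55, 151, [5, 339, 349]), (50, 60, [-51, 263, 264]), (115, 49, [-105, 236, 276])]
[(115, 49, [-105, 236, 276]), (88, 70, [-102, 251, 252]), (64, 64, [-91, 270, 224]), (41, 49, [-69, 294, 194]), (18, 57, [-34, 319, 165])]
[(18, 57, [-34, 319, 165]), (18, 63, [43, 340, 158]), (28, 61, [124, 347, 154]), (47, 54, [207, 342, 156]), (70, 53, [288, 323, 161])]
[(70, 53, [288, 323, 161]), (62, 78, [339, 307, 144]), (54, 72, [399, 286, 134]), (46, 73, [468, 259, 137]), (38, 45, [542, 227, 153])]
```

```bash
cat >> plan.py <<'E'
_cl=cl
def cl(q):
    c=caps(q);X=c['tool'][0]+(c['tool'][1]-c['tool'][0])*t40;m=_cl(q)
    for a,b,r in(c['upper'],(np.zeros(3),np.array([0,0,350.]),70),(np.array([0,0,283.]),c['upper'][0],60)):
        m=min(m,seg(X,a,b).min()-r-70)
    return m
E
timeout 250 python3 - <<'E'
from plan import *
q0=np.array(sensors.read_state()['q'])
qt=ik(*G((538.5,228,84+65),176,36,True));print(mot(qt),cl(qt),cl(q0))
a=rrt(q0,qt,150)
if a:
    print(np.array(a).round(2));np.save('path.npy',np.array(a))
    for u,v in zip(a[:-1],a[1:]):print([(int(mot(u+(v-u)*t)),int(cl(u+(v-u)*t)),fk(u+(v-u)*t,p)[4].astype(int).tolist()) for t in np.linspace(0,1,5)])
E
```

```text
38.95857807120848 45.6171973259393 257.87818908107465
[[ 1.56 -0.16  0.86 -0.66  2.57 -1.73]
 [ 1.24  0.53  1.61  0.56  2.36 -1.34]
 [ 0.79  0.95  2.1   0.9   2.02 -1.76]
 [ 0.65  0.75  2.07  0.8   1.99 -1.41]
 [ 0.26  0.8   1.57  0.69  2.16 -1.47]
 [ 0.18  0.7   1.18  0.15  1.87 -1.32]]
[(47, 257, [12, 258, 784]), (121, 224, [5, 359, 644]), (99, 223, [-8, 401, 498]), (71, 194, [-36, 399, 375]), (45, 83, [-74, 380, 292])]
[(45, 83, [-74, 380, 292]), (32, 39, [-70, 360, 237]), (56, 40, [-75, 340, 196]), (83, 42, [-87, 322, 168]), (86, 39, [-102, 310, 153])]
[(86, 39, [-102, 310, 153]), (68, 34, [-86, 313, 156]), (51, 35, [-69, 316, 159]), (34, 43, [-52, 318, 162]), (18, 57, [-34, 319, 165])]
[(18, 57, [-34, 319, 165]), (18, 63, [43, 340, 158]), (28, 61, [124, 347, 154]), (47, 54, [207, 342, 156]), (70, 53, [288, 323, 161])]
[(70, 53, [288, 323, 161]), (62, 78, [339, 307, 144]), (54, 72, [399, 286, 134]), (46, 73, [468, 259, 137]), (38, 45, [542, 227, 153])]
```

```bash
python3 - <<'E'
from plan import *
a=np.load('path.npy')
for q in a[1:]:
    ctrl.set_joints(list(q));s=sensors.read_state();print(round(s['t'],2),np.round(s['tau'],1),np.abs(s['q']-q).max().round(4))
s=sensors.read_state();print(s['eef_pos'],fk(s['q'],p)[4],s['force'])
im,d=optics.grab_frame('wrist');np.savez('pics/h1.npz',im=im,d=d,q=s['q'],pos=s['eef_pos'],rot=s['eef_rot']);cv2.imwrite('pics/h1.png',im[:,:,::-1])
C=cloud(cam('wrist',s),d)
m=(d>0)&(np.hypot(C[...,0]-538,C[...,1]-228)<60)
for k,(z0,z1) in {'knobtop':(89,97),'pointer':(55,62),'stand':(21,27)}.items():
    P=C[m&(C[...,2]>z0)&(C[...,2]<z1)];
    if len(P)>5:print(k,len(P),np.median(P,0).round(1),[np.round(x,1) for x in cv2.minAreaRect(P[:,:2].astype(np.float32))])
E
```

```text
7.62 [ -0.1 -40.7 -18.6   1.3   3.6   0. ] 0.0017
8.28 [ -0.4 -29.1   7.1   0.1   3.8  -0. ] 0.0019
8.72 [ -0.8 -32.4  -2.4   0.9   4.    0.1] 0.0067
9.94 [ -0.6 -45.8 -14.2   1.5   3.7  -0. ] 0.0029
11.01 [ -0.4 -55.  -26.1   0.6   2.4   0. ] 0.0034
[539.8808947  228.23328879 152.41739105] [539.8808947  228.23328879 152.41739105] [0.29026379 0.53520521 1.50895705]
knobtop 603 [540.4 227.7  93.3] [array([540.2, 227.5]), array([17.4, 17.2]), np.float64(86.2)]
pointer 627 [538.6 231.   59.4] [array([531.3, 226.6]), array([44.5, 27.2]), np.float64(7.1)]
stand 4758 [538.1 226.   24.9] [array([536.7, 229.2]), array([70.2, 71.7]), np.float64(76.1)]
```

View pics/h1.png

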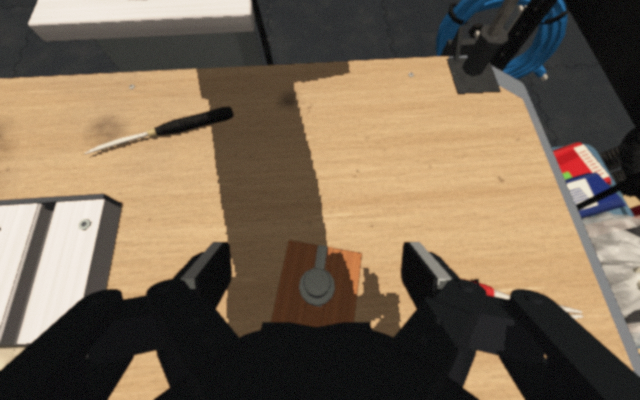

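The knob is centred between the open fingers at (318,284), with the pointer towards the base at (321,250). Next: measure the pointer azimuth and grasp.

```bash
cat > act.py <<'E'
from plan import *
import json,os
TL=36
def st(): return sensors.read_state()
def bias(b=None):
    if b is not None: json.dump(list(b),open('bias.json','w'))
    return np.array(json.load(open('bias.json'))) if os.path.exists('bias.json') else np.zeros(3)
def goto(P,R,vel=100,fix=True,thr=None):
    """line to actual TCP pose P, correcting the servo's sag"""
    b=bias();h=ctrl.move_l(list(P+b),R,vel=vel,threshold=thr)
    if fix and not h:
        ctrl.hold(.15);b=b+P-st()['eef_pos'];bias(b);h=ctrl.move_l(list(P+b),R,vel=20)
    return h
def rep(*a):
    s=st();z=s['eef_rot'][:,2];g=s['eef_pos']+6*z
    print(*a,'t%.1f'%s['t'],'G',g.round(1),'az%.1f tl%.1f'%(np.degrees(np.arctan2(z[1],z[0]))%360,np.degrees(np.arccos(-z[2]))),'F',np.round(s['force'],1),'w%.1f gf%.0f'%(s['grip_width'],s['grasp_force']));return s
E
python3 - <<'E'
from act import *
f=np.load('pics/h1.npz');s={'eef_pos':f['pos'],'eef_rot':f['rot']};C=cloud(cam('wrist',s),f['d']);c=np.array([540.2,227.5])
v=C[...,:2]-c;r=np.linalg.norm(v,axis=-1);m=(f['d']>0)&(C[...,2]>52)&(C[...,2]<63)&(r>18)&(r<34)
print(m.sum(),np.degrees(np.arctan2(*np.median(v[m],0)[::-1])),np.median(r[m]))
P,R=G((540.2,227.5,85),176,TL,True)
bias([0,0,0]);goto(P+[0,0,40],R,150);rep('above')
goto(P,R,60);rep('at')
ctrl.gripper_to(10,force=40);rep('grip')
E
```

```text
172 167.2826555962816 24.750188587019107
above t11.8 G [540.6 227.4 125.3] az176.0 tl35.9 F [ 1.2 -0.1  0. ] w85.6 gf0
at t13.0 G [539.8 227.4  84.6] az176.0 tl36.0 F [-0.3 -0.1 -0.3] w85.4 gf0
grip t13.6 G [539.8 227.4  84.4] az176.0 tl36.0 F [ 0.4 -0.2 -1. ] w17.0 gf39
```

```bash
python3 - <<'E'
from act import *
g0=np.array([539.8,227.4,84.6]);
def seq(g,az,vel=150,fix=True):
    P,R=G(g,az,TL,True);q=ik(P,R);print('mot',int(mot(q)),'cl',int(cl(q)));goto(P,R,vel,fix)
seq(g0+[0,0,55],176,120,False);rep('lift')
seq((525,100,139),183,200,False)
seq((520,-29,139),189.5,200);s=rep('hover')
im,d=optics.grab_frame('wrist');np.savez('pics/h2.npz',im=im,d=d,pos=s['eef_pos'],rot=s['eef_rot']);cv2.imwrite('pics/h2.png',im[:,:,::-1])
E
```

```text
mot 42 cl 44
lift t14.2 G [539.4 227.3 139.2] az176.0 tl36.0 F [-0.2 -0.7 -2. ] w16.7 gf39
mot 23 cl 58
mot 19 cl 43
hover t16.2 G [520.1 -29.9 139.1] az189.5 tl36.0 F [ 0.3 -0.4 -1.1] w16.8 gf39
```

View pics/h2.png

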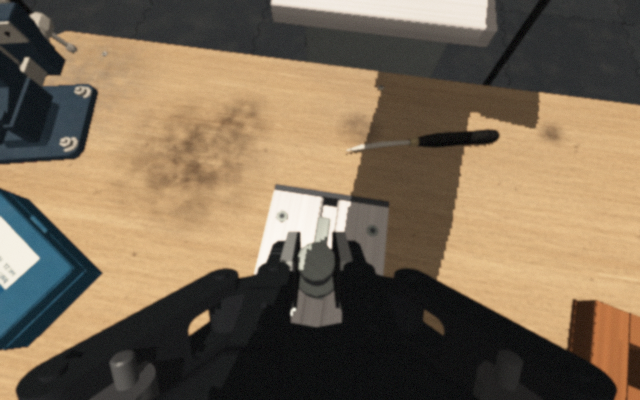

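The post is held with its pointer at (320,230) lying over the slot, and the slot shows at (333,207). Next I'll measure the slot and pointer lines from depth.

```bash
python3 - <<'E'
from act import *
def slot(n,f,c):
    C=cloud(c,f['d']);ok=f['d']>0
    R=ok&(C[...,0]>430)&(C[...,0]<600)&(C[...,1]>-100)&(C[...,1]<40)
    top=R&(np.abs(C[...,2]-26)<5);print(n,'plate z',np.median(C[top][:,2]).round(2),'y',np.percentile(C[top][:,1],[.5,99.5]).round(1),'x',np.percentile(C[top][:,0],[.5,99.5]).round(1))
    lo=R&(C[...,2]<20)&(C[...,1]>-55)&(C[...,1]<0);
    e=[]
    for x in range(440,600,8):
        k=top&(C[...,0]>x)&(C[...,0]<x+8);y=np.sort(C[k][:,1])
        y=y[(y>-55)&(y<0)]
        if len(y)<6:continue
        g=np.diff(y);i=g.argmax()
        if 9<g[i]<26:e.append((x+4,(y[i]+y[i+1])/2,g[i]))
    e=np.array(e)
    if len(e)>2:
        pf=np.polyfit(e[:,0],e[:,1],1);print('slot',len(e),'y at 520: %.2f slope deg %.2f w %.1f'%(np.polyval(pf,520),np.degrees(np.arctan(pf[0])),np.median(e[:,2])),e[:,1].round(1).tolist())
    # dark slot by brightness on plane z=26
    return C
for n in('h1','h2'):
    f=np.load(f'pics/{n}.npz');C=slot(n,f,cam('wrist',{'eef_pos':f['pos'],'eef_rot':f['rot']}))
ok=f['d']>0;m=ok&(C[...,2]>107)&(C[...,2]<118)&(C[...,0]<503)&(C[...,0]>480)&(np.abs(C[...,1]+29)<15);P=C[m]
print('pointer',m.sum(),np.median(P,0).round(1));
for x in range(484,504,4):
    y=P[(P[:,0]>=x)&(P[:,0]<x+4)][:,1];
    if len(y):print(x,((y.min()+y.max())/2).round(2),np.ptp(y).round(1))
for n in('top','side'):
    f=np.load(f'pics/{n}0.npz');slot(n,f,cam(n))
f=np.load('pics/top0.npz');C=cloud(cam('top'),f['d']);m=(f['d']>0)&(C[...,2]>48)&(C[...,2]<55)&(C[...,0]>540)&(C[...,1]<60)&(C[...,1]>-110)
P=C[m];P=P[P[:,0]<628];print('brick',np.percentile(P[:,0],[1,99]),[(y,np.percentile(P[(P[:,1]>y)&(P[:,1]<y+15)][:,0],2).round(1)) for y in range(-75,20,15)])
E
```

```text
h1 plate z 27.29 y [-70.9  25.2] x [436.4 564.7]
slot 15 y at 520: -29.26 slope deg 0.13 w 13.6 [-29.7, -28.9, -29.1, -29.0, -30.2, -29.4, -29.3, -29.3, -29.9, -28.8, -29.0, -28.9, -29.0, -29.8, -29.0]
h2 plate z 27.13 y [-85.   24.1] x [436.2 552. ]
slot 8 y at 520: -30.48 slope deg 0.32 w 14.4 [-30.4, -30.4, -31.4, -31.2, -30.3, -30.3, -30.3, -30.2]
pointer 312 [495.9 -31.2 114.1]
488 -31.27 7.6
492 -31.21 7.9
496 -31.13 7.9
500 -31.06 8.0
top plate z 26.15 y [-82.6  26.8] x [434.7 566.8]
slot 15 y at 520: -27.93 slope deg -0.49 w 14.7 [-25.1, -28.0, -27.9, -27.7, -28.3, -27.7, -28.3, -27.9, -27.8, -28.5, -27.6, -28.0, -27.5, -27.9, -28.2]
side plate z 25.27 y [-86.1  24.7] x [435.  595.1]
slot 15 y at 520: -31.11 slope deg 0.50 w 14.8 [-32.2, -31.9, -30.7, -31.0, -31.6, -30.1, -31.6, -31.5, -31.3, -31.9, -31.3, -32.2, -30.7, -30.1, -29.9]
brick [565.18584329 626.22917635] [(-75, np.float64(565.6)), (-60, np.float64(564.8)), (-45, np.float64(565.7)), (-30, np.float64(566.8)), (-15, np.float64(566.3)), (0, np.float64(567.1)), (15, np.float64(568.2))]
```

```bash
python3 - <<'E'
from act import *
AZ=188.8
P,R=G((520,-29.7,107),AZ,TL,True);goto(P,R,80);rep('pre')
b=bias();P2,R=G((520,-29.7,84),AZ,TL,True)
h=ctrl.move_l(list(P2+b),R,vel=20,threshold=5);rep('down',h)
E
```

```text
pre t17.2 G [519.8 -29.5 106.9] az188.8 tl36.0 F [ 0.4  0.4 -1.8] w16.9 gf39
down True t18.1 G [519.3 -29.5  86.3] az188.8 tl36.1 F [1.8 0.7 5.7] w16.5 gf40
```

```bash
python3 - <<'E'
from act import *
g=np.array([519.4,-29.5,86.8]);b=bias();t0=np.array(st()['wrist_torque'])
P,R=G(g,188.8,TL,True);ctrl.move_l(list(P+b),R,vel=10)
for az in list(np.arange(180.8,100,-8))+[98,95,93]:
    P,R=G(g,az,TL,True);q=ik(P,R);
    ctrl.move_l(list(P+b),R,vel=15);s=st();b=b+.7*(P-s['eef_pos'])
    z=s['eef_rot'][:,2];print(round(s['t'],1),'az%.1f/%.1f'%(np.degrees(np.arctan2(z[1],z[0])),az),'e',(P-s['eef_pos']).round(1),'F',np.round(s['force'],1),'T',np.round(s['wrist_torque']-t0,2),int(mot(q)),np.round(s['tau'][:3],0),'w%.1f'%s['grip_width'])
    if np.linalg.norm(s['force'])>14 or abs((s['wrist_torque']-t0)[2])>.5:break
bias(b)
E
```

```text
18.7 az-179.1/180.8 e [0.7 0.6 0.5] F [ 0.1 -0.5  1.9] T [-0.05 -0.17  0.09] 51 [ -0. -49. -22.] w16.5
19.0 az173.0/172.8 e [ 0.4 -0.   0.5] F [-0.3 -0.6 -0.7] T [-0.23 -0.23  0.08] 54 [  0. -50. -22.] w16.8
19.3 az164.9/164.8 e [-0.1 -0.7  0.2] F [ 0.2  0.3 -2. ] T [-0.05 -0.38 -0.01] 56 [ -1. -51. -23.] w16.8
19.6 az156.9/156.8 e [-0.2 -0.3 -0.2] F [-0.5  0.8 -2.2] T [-0.13 -0.37 -0.02] 56 [ -1. -50. -22.] w16.7
19.9 az148.9/148.8 e [-0.2 -0.2 -0.3] F [-0.3 -0.7 -1.6] T [-0.18 -0.37 -0.02] 54 [ -1. -50. -22.] w16.9
20.2 az140.9/140.8 e [-0.1  0.  -0.1] F [ 0.   0.1 -0.9] T [-0.23 -0.32 -0.03] 51 [ -1. -49. -22.] w16.7
20.5 az132.9/132.8 e [-0.   0.1 -0.1] F [-0.5  0.4 -1.2] T [-0.29 -0.26  0.02] 47 [ -0. -48. -22.] w16.9
20.8 az124.9/124.8 e [-0.   0.1 -0.1] F [ 0.8  0.4 -2.5] T [-0.29 -0.18  0.01] 42 [ -0. -47. -22.] w16.7
21.1 az117.0/116.8 e [0.1 0.  0. ] F [-0.6  0.4 -0. ] T [-0.32 -0.15 -0.02] 36 [ -0. -46. -21.] w16.6
21.4 az109.0/108.8 e [0.1 0.  0. ] F [ 0.1 -0.6 -1.7] T [-0.34 -0.09 -0.03] 29 [ -0. -44. -21.] w16.8
21.6 az101.0/100.8 e [0.1 0.  0. ] F [ 0.3  0.7 -0.4] T [-0.43 -0.05 -0.01] 22 [ -0. -43. -21.] w16.7
21.9 az98.1/98.0 e [-0.3  0.1  0. ] F [ 0.3 -0.2 -2.1] T [-0.39  0.03 -0.08] 19 [ -0. -42. -21.] w16.5
22.1 az95.1/95.0 e [0.2 0.1 0.1] F [ 0.2 -0.  -2.2] T [-0.39  0.07 -0.06] 17 [ -0. -42. -21.] w16.7
22.4 az93.1/93.0 e [0.  0.1 0. ] F [ 0.7 -0.1 -1.9] T [-0.43  0.02 -0.03] 15 [  0. -41. -21.] w16.5
```

```bash
python3 - <<'E'
from act import *
g=np.array([519.4,-29.5,86.6]);b=bias();t0=np.array(st()['wrist_torque'])
for az in (91,89):
    P,R=G(g,az,TL,True);ctrl.move_l(list(P+b),R,vel=10);s=rep(az);print(np.round(s['wrist_torque']-t0,2),int(mot(ik(P,R))))
    if abs((s['wrist_torque']-t0)[2])>.15:break
for az in(93,100,110):print(az,[int(mot(ik(*G((x,-29.5,86.5),az,TL,True)))) for x in(520,545,570)])
im,d=optics.grab_frame('wrist');np.savez('pics/h3.npz',im=im,d=d,pos=s['eef_pos'],rot=s['eef_rot'])
C=cloud(cam('wrist',s),d);m=(d>0)&(C[...,2]>56)&(C[...,2]<66)&(np.hypot(C[...,0]-519,C[...,1]+29)>17)&(np.hypot(C[...,0]-519,C[...,1]+29)<36)
cv2.imwrite('pics/h3.png',im[:,:,::-1]);print(m.sum(),np.median(C[m],0) if m.any() else '')
for y in range(-14,6,4):
    x=C[m&(C[...,1]>=y)&(C[...,1]<y+4)][:,0]
    if len(x):print(y,x.min().round(1),x.max().round(1))
E
```

```text
91 t22.6 G [519.7 -29.6  86.7] az90.9 tl36.0 F [ 0.5  0.3 -2.1] w16.6 gf40
[ 0.   -0.22 -0.09] 13
89 t22.9 G [519.8 -29.7  86.8] az88.9 tl36.0 F [ 1.4  0.4 -3.1] w16.4 gf40
[ 0.05 -0.32 -0.14] 11
93 [15, 25, 36]
100 [22, 33, 46]
110 [31, 44, 58]
301 [524.27556263  -6.07403938  61.7339844 ]
-14 519.4 527.2
-10 520.0 527.9
-6 520.7 528.6
-2 520.8 528.7
```

View pics/h3.png

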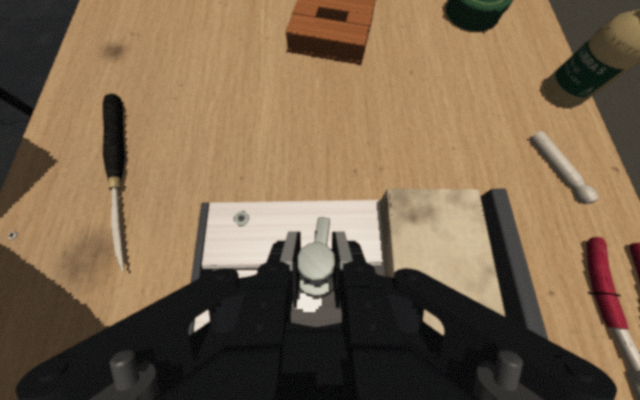

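The pointer at (322,230) is across the slot, about 97° clockwise of where it went in, so the post is locked against its stop. The brick is at (440,240) with a gap to the fence at (515,250). Now the slide.

```bash
python3 - <<'E'
from act import *
b=bias();AZ=90.5
P,R=G((519.7,-29.6,86.3),AZ,TL,True);ctrl.move_l(list(P+b),R,vel=10);rep('seat')
P,R=G((543,-29.6,86.3),AZ,TL,True);h=ctrl.move_l(list(P+b),R,vel=25,threshold=10);s=rep('slide',h)
if not h:
    b=b+P-s['eef_pos'];bias(b)
    P,R=G((585,-29.6,86.3),AZ,TL,True);h=ctrl.move_l(list(P+b),R,vel=9,threshold=9);rep('push',h)
    ctrl.hold(.3);rep('hold')
E
```

```text
seat t23.2 G [519.9 -29.6  86.5] az90.6 tl36.0 F [0.  0.7 0.5] w16.6 gf40
slide True t23.6 G [522.  -29.3  86.2] az91.3 tl36.1 F [-0.3 -1.1  3.5] w16.8 gf40
```

```bash
python3 - <<'E'
from act import *
b=bias();AZ=90.5;g=np.array([522,-29.4,86.8])
for x in np.arange(523,546,3.):
    P,R=G((x,-29.5,86.8),AZ,TL,True);h=ctrl.move_l(list(P+b),R,vel=12,threshold=10);s=rep(x,h)
    b=b+.5*(P-s['eef_pos'])
    if np.linalg.norm(s['force'])>12:break
bias(b)
E
```

```text
523.0 False t23.9 G [522.2 -29.3  86.3] az90.7 tl36.0 F [-2.8 -1.8  0.6] w16.9 gf40
526.0 False t24.4 G [526.6 -29.5  86.6] az90.5 tl36.0 F [-2.3  0.3 -3.7] w16.6 gf39
529.0 False t24.8 G [529.5 -29.6  87.1] az90.5 tl36.0 F [-1.2 -0.4 -2.9] w16.5 gf40
532.0 False t25.1 G [532.2 -29.6  87.1] az90.5 tl36.0 F [-1.7 -1.  -2.6] w17.0 gf40
535.0 False t25.5 G [535.1 -29.5  86.9] az90.5 tl36.0 F [-2.5 -0.3 -1.1] w16.8 gf40
538.0 False t25.9 G [538.  -29.5  86.7] az90.5 tl36.0 F [-1.2 -1.1 -1.4] w16.4 gf40
541.0 False t26.3 G [541.  -29.5  86.8] az90.5 tl36.0 F [-1.2 -1.2 -2.1] w16.8 gf40
544.0 False t26.7 G [544.  -29.5  86.8] az90.5 tl36.0 F [-1.4 -0.5 -2.7] w16.8 gf40
```

```bash
python3 - <<'E'
from act import *
b=bias();AZ=90.5;x=544.;fx=0
while x<580:
    x+=1.5 if fx>-6 else .5
    P,R=G((x,-29.5,86.8),AZ,TL,True);h=ctrl.move_l(list(P+b),R,vel=10);s=st();fx=s['force'][0];e=P-s['eef_pos']
    print(x,'%.1f'%s['t'],e.round(1),np.round(s['force'],1),end=' | ')
    if fx>-6:b=b+.4*e
    if fx<-12:break
bias(b);print();ctrl.hold(1.0);rep('held')
im,d=optics.grab_frame('wrist');cv2.imwrite('pics/h4.png',im[:,:,::-1]);np.savez('pics/h4.npz',im=im,d=d,pos=s['eef_pos'],rot=s['eef_rot'])
C=cloud(cam('wrist',s),d);ok=(d>0)&(C[...,1]>-100)&(C[...,1]<60)
br=ok&(np.abs(C[...,2]-53)<5)&(C[...,0]>560)&(C[...,0]<660)
for y in range(-10,24,6):
    r=br&(C[...,1]>=y)&(C[...,1]<y+6);f=ok&(np.abs(C[...,2]-46)<3)&(C[...,0]>625)&(C[...,1]>=y)&(C[...,1]<y+6)
    if r.any():print(y,'brick',np.percentile(C[r][:,0],[1,99]).round(1),'fence',np.percentile(C[f][:,0],[2,98]).round(1) if f.any() else '')
E
```

```text
545.5 27.0 [ 0.1 -0.   0. ] [-2.2  0.4 -3.1] | 547.0 27.3 [ 0.1 -0.   0. ] [-2.  -1.  -1.6] | 548.5 27.6 [ 0. -0.  0.] [-2.4  0.1 -3.3] | 550.0 27.9 [ 0. -0.  0.] [-1.4 -0.1 -1.8] | 551.5 28.2 [ 0. -0. -0.] [-1.9 -0.3 -2.4] | 553.0 28.5 [ 0.8 -0.2  0. ] [-4.8 -0.8 -0.1] | 554.5 28.9 [ 0.4 -0.1  0.1] [-5.7 -1.5  0.4] | 556.0 29.2 [ 0.1 -0.1  0.1] [-5.   0.  -0.8] | 557.5 29.5 [-0.3  0.   0. ] [-4.7  0.  -2. ] | 559.0 29.8 [-0.4  0.1  0.1] [-3.6 -0.6 -1.4] | 560.5 30.1 [-0.4  0.1 -0. ] [-2.7  0.4 -2.7] | 562.0 30.3 [-0.2  0.1 -0.1] [-3.5  0.7 -2.5] | 563.5 30.6 [-0.1  0.1 -0.1] [-3.3  0.1 -2.1] | 565.0 30.9 [ 0.9 -0.  -0.1] [-6.7 -0.9 -1.3] | 565.5 31.2 [ 1.4 -0.  -0.1] [-6.9 -2.4 -0.1] | 566.0 31.4 [ 1.8 -0.1 -0.1] [-9.  -1.7  0.7] | 566.5 31.7 [ 2.2 -0.1 -0.1] [-9.4 -2.6  1.6] | 567.0 31.9 [ 2.6 -0.1 -0.1] [-11.2  -2.8   3.2] | 567.5 32.2 [ 3.  -0.1 -0.1] [-11.5  -3.    3.3] | 568.0 32.4 [ 3.4 -0.1 -0.1] [-13.5  -3.    5.2] | 
held t33.4 G [564.6 -29.4  86.9] az91.3 tl36.1 F [-13.4  -3.4   4.7] w16.9 gf40
-10 brick [582.6 639.4] fence [642.3 651.6]
-4 brick [579.5 639.4] fence [642.6 651.4]
2 brick [579.7 639.6] fence [642.6 651.4]
8 brick [579.4 639.6] fence [643.  651.5]
14 brick [579.4 639.9] fence [643.1 651.5]
20 brick [580.  639.1] fence [643.  651.5]
```

View pics/h4.png

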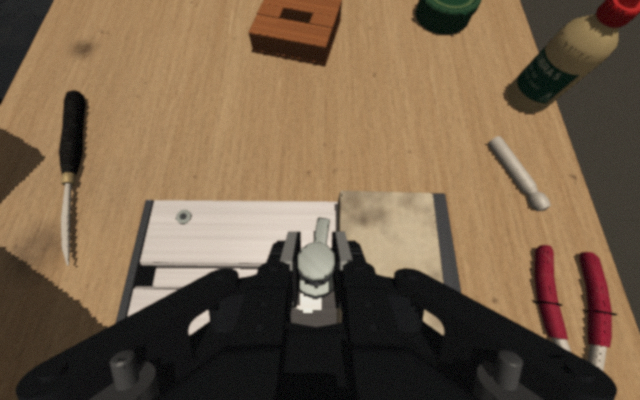

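The brick at (390,230) is now flush with the fence at (445,235), and the edges are parallel. Next: ease off, release and back up a little.

```bash
python3 - <<'E'
from act import *
b=bias();AZ=90.5
P,R=G((566,-29.5,86.7),AZ,TL,True);ctrl.move_l(list(P+b),R,vel=8);rep('ease')
ctrl.gripper_to(45);rep('open')
for dz in(10,20,30,40,50):
    P,R=G((565,-29.5,86.7+dz),AZ,TL,True);m=mot(ik(P,R));print(dz,int(m))
    if m<15:break
    ctrl.move_l(list(P+b),R,vel=40)
s=rep('up');ctrl.hold(.3)
im,d=optics.grab_frame('wrist');im2,d2=optics.grab_frame('top');im3,d3=optics.grab_frame('side')
cv2.imwrite('pics/end.png',np.vstack([cv2.resize(im,(480,300)),cv2.resize(im3[200:340,170:394],(480,300))])[:,:,::-1])
C=cloud(cam('wrist',s),d);k=(d>0)&(np.abs(C[...,1]+29)<14)&(np.abs(C[...,0]-566)<16)&(C[...,2]>91)&(C[...,2]<100)
print('knob top',k.sum(),np.median(C[k],0).round(1) if k.any() else '')
m=(d>0)&(C[...,2]>56)&(C[...,2]<66)&(C[...,1]>-14)&(C[...,1]<6)&(np.abs(C[...,0]-567)<20)
P=C[m];v=[(y,round((P[(P[:,1]>=y)&(P[:,1]<y+4)][:,0].min()+P[(P[:,1]>=y)&(P[:,1]<y+4)][:,0].max())/2,1)) for y in(-14,-10,-6,-2) if ((P[:,1]>=y)&(P[:,1]<y+4)).any()];print('pointer',v,np.median(P[:,2]) if len(P) else '')
for y in range(-10,24,8):
    r=(d>0)&(np.abs(C[...,2]-53)<5)&(C[...,0]>570)&(C[...,0]<660)&(C[...,1]>=y)&(C[...,1]<y+8)
    if r.any():print(y,np.percentile(C[r][:,0],[1,99]).round(1))
E
```

```text
ease t33.9 G [564.2 -29.4  86.9] az90.9 tl36.1 F [-9.1 -1.9  1.9] w16.6 gf40
open t34.3 G [567.  -29.7  87.4] az90.3 tl36.0 F [-0.3 -0.5  1.2] w44.7 gf0
10 24
20 18
30 12
up t35.1 G [565.1 -29.7 107.1] az90.4 tl36.0 F [ 0.1 -0.6 -0.6] w45.1 gf0
knob top 959 [564.6 -30.7  96.5]
pointer [(-14, np.float64(567.1)), (-10, np.float64(567.4)), (-6, np.float64(568.1)), (-2, np.float64(568.4))] 62.24594472008833
-10 [579.4 649. ]
-2 [579.9 646. ]
6 [579.7 643.8]
14 [579.8 645.3]
22 [580.8 650.4]
```

View pics/end.png

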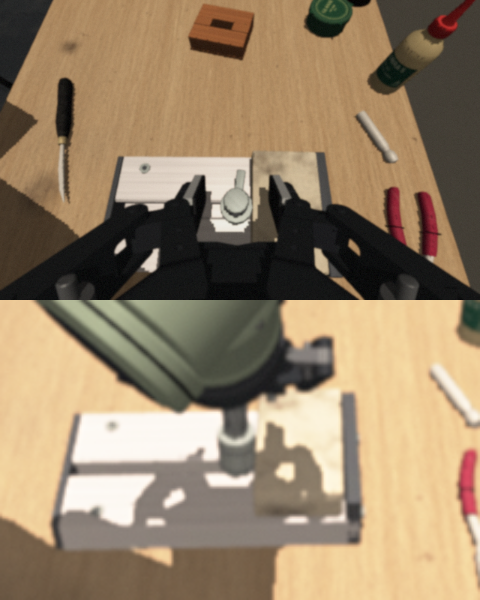

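The post stands upright and locked at (237,200) in the upper view, touching the brick with the fingers clear. The brick sits flush against the fence.

```bash
python3 -c "
from plant import ctrl
print(ctrl.finish_job())"
```

```text
the job is handed in; nothing more can be done
None
```

The job is handed in: the post is locked in the slot, upright and up against the brick. It pressed the brick squarely on the fence with about 13 N for one second before I let go, at about 35 s on the robot's clock.

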